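# Clip the cork-topped snap hooks inside the gear locker's drop front

### The job

Fold the front flap of the little gear locker fully down, then take every cork-topped snap hook standing on the shelf and press it onto an eye on the flap's inner face, one hook to an eye, until its sprung gate snaps shut behind the bar. With all of them clipped on, fold the flap back up until it is fully closed, and leave the other things on the shelf where they are.

Things in the scene. Friction and masses are not known exactly. Their poses are not given: they have to be found in the camera images.
- flap (a joint): bottom-hinged drop front of the pine gear locker: 0 = closed (upright), 1.571 = fully down (level, its end stop). A stiff hinge: it more or less stays where it is left (about 0.7 N m of friction, so 4 N at the handle; up to 9 N to lift it loaded)
- flap_hinge (a point): middle of the flap's hinge line, 56 mm above the table, on the flap's inner face (its upper face when down). The flap is a plywood panel 330 mm wide, 160 mm tall, 12 mm thick. Axes turn with the flap: y along the hinge, z from the hinge to the free edge, x out of the inner face
- flap_handle (a point): middle of the flap's handle: a round 10 mm steel bar parallel to the hinge, 100 mm long between two arms, 196 mm from the hinge (36 mm beyond the flap's free edge), mid-thickness of the panel (6 mm outward of the inner face). It can be pinched from above, fingers either side, at any angle of the flap (31 mm gap between bar and panel)
- locker: the fixed pine locker, 170 mm deep, 330 mm wide, its top 216 mm above the table, level with the closed flap's edge; origin on the table under the middle of the hinge line, x pointing into the locker (away from the robot at yaw 0), y along the hinge
- eye0 (a point): middle of the bar of eye 0, one of four in a row on the flap's inner face (74 mm apart, 90 mm from the hinge): a rigid steel staple whose 8 mm round bar runs parallel to the hinge, its axis 33 mm off the face, 58 mm clear between its legs. Axes as flap_hinge: x out of the face (up when the flap is down), y along the bar
- eye1 (a point): middle of the bar of eye 1, one of four in a row on the flap's inner face (74 mm apart, 90 mm from the hinge): a rigid steel staple whose 8 mm round bar runs parallel to the hinge, its axis 33 mm off the face, 58 mm clear between its legs. Axes as flap_hinge: x out of the face (up when the flap is down), y along the bar
- eye2 (a point): middle of the bar of eye 2, one of four in a row on the flap's inner face (74 mm apart, 90 mm from the hinge): a rigid steel staple whose 8 mm round bar runs parallel to the hinge, its axis 33 mm off the face, 58 mm clear between its legs. Axes as flap_hinge: x out of the face (up when the flap is down), y along the bar
- eye3 (a point): middle of the bar of eye 3, one of four in a row on the flap's inner face (74 mm apart, 90 mm from the hinge): a rigid steel staple whose 8 mm round bar runs parallel to the hinge, its axis 33 mm off the face, 58 mm clear between its legs. Axes as flap_hinge: x out of the face (up when the flap is down), y along the bar
- clip0: cork-topped snap hook standing jaw downwards, 92 mm tall, 100 g, bottom-heavy; may be absent. Origin at the centre of its foot, z up. Two steel legs (10 x 40 mm) either side of a 24 mm mouth along its x, 42 mm deep; the bar passage runs along its y. Crosspiece 42 to 50 mm up, then the cork grip, 36 mm (x) by 34 mm (y), 50 to 92 mm up. It may be clipped either way round
- clip0_gate (a joint): sprung gate across the mouth of clip0, hinged on the -x leg 5 mm above the feet: 0 = shut, up to 1.45 = pushed in (upwards). Opens only inwards, under 3 to 8 N from a bar, not under the hook's own weight. It shuts below a bar that is 30 mm or more above the feet; with the feet on the lowered flap the eye bar is 33 mm above them
- clip1: cork-topped snap hook standing jaw downwards, 92 mm tall, 100 g, bottom-heavy; may be absent. Origin at the centre of its foot, z up. Two steel legs (10 x 40 mm) either side of a 24 mm mouth along its x, 42 mm deep; the bar passage runs along its y. Crosspiece 42 to 50 mm up, then the cork grip, 36 mm (x) by 34 mm (y), 50 to 92 mm up. It may be clipped either way round
- clip1_gate (a joint): sprung gate across the mouth of clip1, hinged on the -x leg 5 mm above the feet: 0 = shut, up to 1.45 = pushed in (upwards). Opens only inwards, under 3 to 8 N from a bar, not under the hook's own weight. It shuts below a bar that is 30 mm or more above the feet; with the feet on the lowered flap the eye bar is 33 mm above them
- clip2: cork-topped snap hook standing jaw downwards, 92 mm tall, 100 g, bottom-heavy; may be absent. Origin at the centre of its foot, z up. Two steel legs (10 x 40 mm) either side of a 24 mm mouth along its x, 42 mm deep; the bar passage runs along its y. Crosspiece 42 to 50 mm up, then the cork grip, 36 mm (x) by 34 mm (y), 50 to 92 mm up. It may be clipped either way round
- clip2_gate (a joint): sprung gate across the mouth of clip2, hinged on the -x leg 5 mm above the feet: 0 = shut, up to 1.45 = pushed in (upwards). Opens only inwards, under 3 to 8 N from a bar, not under the hook's own weight. It shuts below a bar that is 30 mm or more above the feet; with the feet on the lowered flap the eye bar is 33 mm above them
- clip3: cork-topped snap hook standing jaw downwards, 92 mm tall, 100 g, bottom-heavy; may be absent. Origin at the centre of its foot, z up. Two steel legs (10 x 40 mm) either side of a 24 mm mouth along its x, 42 mm deep; the bar passage runs along its y. Crosspiece 42 to 50 mm up, then the cork grip, 36 mm (x) by 34 mm (y), 50 to 92 mm up. It may be clipped either way round
- clip3_gate (a joint): sprung gate across the mouth of clip3, hinged on the -x leg 5 mm above the feet: 0 = shut, up to 1.45 = pushed in (upwards). Opens only inwards, under 3 to 8 N from a bar, not under the hook's own weight. It shuts below a bar that is 30 mm or more above the feet; with the feet on the lowered flap the eye bar is 33 mm above them
- reel_case: black plastic case 120 x 100 x 55 mm; origin at the centre of its underside; not part of the job, leave it alone
- multitool: closed steel multitool 100 x 32 x 18 mm; origin at the centre of its underside; not part of the job, leave it alone
- swivel_jar: small glass jar of brass swivels, 49 mm across, 60 mm tall; origin at the centre of its underside; not part of the job, leave it alone
- line_spool: white spool, 70 mm across, 32 mm tall; origin at the centre of its underside; not part of the job, leave it alone
- torch: pocket torch lying down, 125 x 36 x 36 mm; origin at the centre of its underside; not part of the job, leave it alone
- mug: white mug, 70 mm across, 85 mm tall; origin at the centre of its underside; not part of the job, leave it alone
- tier_rack: fixed stepped grey rack, 100 (x) x 140 (y) x 60 mm, with a green worm lure standing in it to 96 mm height; origin at the centre of its underside; not part of the job
Mind the look-alikes: they are no part of the job. Leave any turquoise look-alike of the clip2 alone.

How it is judged (in metres and radians):
On the way, in this order (a step that is already met when the one before it is completed fails the run):
1. the flap is fully down (value of joint flap above 1.48 rad), for 0.2 s.
2. with the flap down, every snap hook present is on an eye with its gate shut (((x of eye0 in the frame of clip0 between -0.014 and 0.014 m and y of eye0 in the frame of clip0 between -0.022 and 0.022 m and z of eye0 in the frame of clip0 between 0.008 and 0.042 m) or (x of eye1 in the frame of clip0 between -0.014 and 0.014 m and y of eye1 in the frame of clip0 between -0.022 and 0.022 m and z of eye1 in the frame of clip0 between 0.008 and 0.042 m) or (x of eye2 in the frame of clip0 between -0.014 and 0.014 m and y of eye2 in the frame of clip0 between -0.022 and 0.022 m and z of eye2 in the frame of clip0 between 0.008 and 0.042 m) or (x of eye3 in the frame of clip0 between -0.014 and 0.014 m and y of eye3 in the frame of clip0 between -0.022 and 0.022 m and z of eye3 in the frame of clip0 between 0.008 and 0.042 m)) and value of joint each of clip0_gate, clip1_gate, clip2_gate, clip3_gate below 0.15 rad and ((x of eye0 in the frame of clip1 between -0.014 and 0.014 m and y of eye0 in the frame of clip1 between -0.022 and 0.022 m and z of eye0 in the frame of clip1 between 0.008 and 0.042 m) or (x of eye1 in the frame of clip1 between -0.014 and 0.014 m and y of eye1 in the frame of clip1 between -0.022 and 0.022 m and z of eye1 in the frame of clip1 between 0.008 and 0.042 m) or (x of eye2 in the frame of clip1 between -0.014 and 0.014 m and y of eye2 in the frame of clip1 between -0.022 and 0.022 m and z of eye2 in the frame of clip1 between 0.008 and 0.042 m) or (x of eye3 in the frame of clip1 between -0.014 and 0.014 m and y of eye3 in the frame of clip1 between -0.022 and 0.022 m and z of eye3 in the frame of clip1 between 0.008 and 0.042 m)) and ((x of eye0 in the frame of clip2 between -0.014 and 0.014 m and y of eye0 in the frame of clip2 between -0.022 and 0.022 m and z of eye0 in the frame of clip2 between 0.008 and 0.042 m) or (x of eye1 in the frame of clip2 between -0.014 and 0.014 m and y of eye1 in the frame of clip2 between -0.022 and 0.022 m and z of eye1 in the frame of clip2 between 0.008 and 0.042 m) or (x of eye2 in the frame of clip2 between -0.014 and 0.014 m and y of eye2 in the frame of clip2 between -0.022 and 0.022 m and z of eye2 in the frame of clip2 between 0.008 and 0.042 m) or (x of eye3 in the frame of clip2 between -0.014 and 0.014 m and y of eye3 in the frame of clip2 between -0.022 and 0.022 m and z of eye3 in the frame of clip2 between 0.008 and 0.042 m)) and ((x of eye0 in the frame of clip3 between -0.014 and 0.014 m and y of eye0 in the frame of clip3 between -0.022 and 0.022 m and z of eye0 in the frame of clip3 between 0.008 and 0.042 m) or (x of eye1 in the frame of clip3 between -0.014 and 0.014 m and y of eye1 in the frame of clip3 between -0.022 and 0.022 m and z of eye1 in the frame of clip3 between 0.008 and 0.042 m) or (x of eye2 in the frame of clip3 between -0.014 and 0.014 m and y of eye2 in the frame of clip3 between -0.022 and 0.022 m and z of eye2 in the frame of clip3 between 0.008 and 0.042 m) or (x of eye3 in the frame of clip3 between -0.014 and 0.014 m and y of eye3 in the frame of clip3 between -0.022 and 0.022 m and z of eye3 in the frame of clip3 between 0.008 and 0.042 m)) and value of joint flap above 1.4 rad), for 0.3 s.
3. the flap is closed again (value of joint flap below 0.06 rad), for 0.2 s.
At the end, for the whole second after the job is handed in: The flap is closed (within 0.06 rad) and every snap hook present is at rest on an eye of the flap: the eye's bar lies inside its jaw (within 14 mm of the middle across, 22 mm along, 8 to 42 mm above the feet) with the gate shut (under 0.15 rad) (((x of eye0 in the frame of clip0 between -0.014 and 0.014 m and y of eye0 in the frame of clip0 between -0.022 and 0.022 m and z of eye0 in the frame of clip0 between 0.008 and 0.042 m) or (x of eye1 in the frame of clip0 between -0.014 and 0.014 m and y of eye1 in the frame of clip0 between -0.022 and 0.022 m and z of eye1 in the frame of clip0 between 0.008 and 0.042 m) or (x of eye2 in the frame of clip0 between -0.014 and 0.014 m and y of eye2 in the frame of clip0 between -0.022 and 0.022 m and z of eye2 in the frame of clip0 between 0.008 and 0.042 m) or (x of eye3 in the frame of clip0 between -0.014 and 0.014 m and y of eye3 in the frame of clip0 between -0.022 and 0.022 m and z of eye3 in the frame of clip0 between 0.008 and 0.042 m)) and value of joint each of clip0_gate, clip1_gate, clip2_gate, clip3_gate below 0.15 rad and ((x of eye0 in the frame of clip1 between -0.014 and 0.014 m and y of eye0 in the frame of clip1 between -0.022 and 0.022 m and z of eye0 in the frame of clip1 between 0.008 and 0.042 m) or (x of eye1 in the frame of clip1 between -0.014 and 0.014 m and y of eye1 in the frame of clip1 between -0.022 and 0.022 m and z of eye1 in the frame of clip1 between 0.008 and 0.042 m) or (x of eye2 in the frame of clip1 between -0.014 and 0.014 m and y of eye2 in the frame of clip1 between -0.022 and 0.022 m and z of eye2 in the frame of clip1 between 0.008 and 0.042 m) or (x of eye3 in the frame of clip1 between -0.014 and 0.014 m and y of eye3 in the frame of clip1 between -0.022 and 0.022 m and z of eye3 in the frame of clip1 between 0.008 and 0.042 m)) and ((x of eye0 in the frame of clip2 between -0.014 and 0.014 m and y of eye0 in the frame of clip2 between -0.022 and 0.022 m and z of eye0 in the frame of clip2 between 0.008 and 0.042 m) or (x of eye1 in the frame of clip2 between -0.014 and 0.014 m and y of eye1 in the frame of clip2 between -0.022 and 0.022 m and z of eye1 in the frame of clip2 between 0.008 and 0.042 m) or (x of eye2 in the frame of clip2 between -0.014 and 0.014 m and y of eye2 in the frame of clip2 between -0.022 and 0.022 m and z of eye2 in the frame of clip2 between 0.008 and 0.042 m) or (x of eye3 in the frame of clip2 between -0.014 and 0.014 m and y of eye3 in the frame of clip2 between -0.022 and 0.022 m and z of eye3 in the frame of clip2 between 0.008 and 0.042 m)) and ((x of eye0 in the frame of clip3 between -0.014 and 0.014 m and y of eye0 in the frame of clip3 between -0.022 and 0.022 m and z of eye0 in the frame of clip3 between 0.008 and 0.042 m) or (x of eye1 in the frame of clip3 between -0.014 and 0.014 m and y of eye1 in the frame of clip3 between -0.022 and 0.022 m and z of eye1 in the frame of clip3 between 0.008 and 0.042 m) or (x of eye2 in the frame of clip3 between -0.014 and 0.014 m and y of eye2 in the frame of clip3 between -0.022 and 0.022 m and z of eye2 in the frame of clip3 between 0.008 and 0.042 m) or (x of eye3 in the frame of clip3 between -0.014 and 0.014 m and y of eye3 in the frame of clip3 between -0.022 and 0.022 m and z of eye3 in the frame of clip3 between 0.008 and 0.042 m)) and value of joint flap below 0.06 rad and linear speed of each of clip0, clip1, clip2, clip3 below 0.05 m/s); the robot touches nothing.
It fails at once if one of the other things on the shelf is moved more than 40 mm or knocked over (distance of any of reel_case, multitool, swivel_jar, line_spool, torch, mug from where it was at the start of the episode above 0.04 m or angle between any of reel_case, multitool, swivel_jar, line_spool, torch, mug's own z axis and vertical above 0.6 rad).
Of clip0, clip1, clip2, clip3 only 3 to 4 are there at a start; the rules pass over those that are not, and their reading is None.
At some moment in a run one of clip0, clip1, clip2, clip3 may be knocked a few centimetres aside while the robot is not near it.
It also fails if it takes over 200 s, if anything falls off the work surface, if the arm or the gripper's body presses on something with over 40 N, if the wrist force passes 120 N, or if a joint passes its speed limit or range.

### The arm

A 6-joint arm with a two-finger parallel gripper is mounted at the origin on the work surface. World frame = base frame: x ahead of the robot, y to its left, z up, the work surface at z = 0. Lengths are in mm, angles in degrees, forces in N, time in s.
With the tool pointing down it reaches from about 300 to 850 mm from the base axis. Payload 4.2 kg.
Tool frame: the origin (TCP) lies midway between the tips of the shut fingers; the grasp point (between the pads) lies env.grasp_offset behind it (env.grasp_offset is the distance from the TCP to the grasp point, in mm); y points along the fingers, x is the direction in which the jaws open and shut, and the axes are right-handed (so a half turn about y gives the same grasp; the last joint's range is limited). The gripper opens to 91 mm and grips with 3 to 60 N. Pads are 32 mm wide; open, the fingers measure 118 mm over their backs; the gripper's body (76 mm by 178 mm) begins 60 mm behind the grasp point.
Start: joints at [-70.073, 18.312, 89.639, -0, 72.044, -1.146], TCP at [206.753, -536.56, 213.976] pointing down, gripper open.
Joint ranges: [-177.97, 177.97], [-48.28, 115.42], [12.27, 149.76], [-77.06, 257.06], [2.81, 150.46], [-146.56, 146.56]. Speed limits (degrees/s): [147.25, 147.25, 180, 180, 180, 180].

### API

Orientations are given as [roll, pitch, yaw] about the fixed x, y, z axes, in that order (R = Rz(yaw) Ry(pitch) Rx(roll)).
In Python, from workcell import state, vision, job, env gives the robot as it stands.
- The arm moves only by the shell command python3 -m handwheel 'ROWS' [FORCE]. ROWS is JSON, a list of rows, each a list of 3 entries, a list of its own where there are three numbers: the finger opening in cm, from 0 to 9.12, then the shift along the tool's x, y, z in cm, then the turn about the tool's y in degrees. A call has 1 to 10 rows; each row is the pose to reach, as a shift and turn from the pose measured when the call began, along the tool's axes at that moment; what a row does not reach only later rows make up. A row lasts 1/10 s, in which the tool goes at most 50 mm and 8.59 degrees, less where a joint would pass 70% of its speed; a pose out of reach is approached as far as the arm can. A call with a gripper value outside its range is refused whole. The fingers move at their own pace and stop on an object; FORCE is the grip in N (left out, the last holds). Time passes only in rows, so rows that repeat a pose let the fingers close. It gives the time, the measured TCP pose, the force and the opening at its end, in the units of the state.
- state(): the state, without advancing time (a new reading comes with each control period).
- vision.grab_frame(name): name is "scene" or "top" or "wrist"; returns the picture (400x640x3 uint8, red, green, blue); there is no depth.
- vision.camera_model(name): a dict with "fov_y" (degrees; the focal length in pixels is half the picture's height over the tangent of half this angle, whatever the lens; pixels are square), "cx", "cy" (the principal point, pixels), "extrinsics" (4x4, takes a point from world to camera coordinates). Camera axes: x right, y up, looking along -z (the intrinsics and any distortion apply to the point x, -y, -z); pixel columns grow to the right and rows downward; lengths in mm; the calibration is good to about 2 mm. A picture is of the moment at which its call begins: read the wrist's pose just before it. camera_model takes no time and is no camera call; for the wrist camera it gives the pose at the moment of the call.
- job.job_done(): hands the job in, once; it reports no verdict.
The state is a dict: "time_s": time; "qpos": joint angles; "qvel": joint speeds; "effort": joint torques, N m; "ee_pos": TCP position; "ee_rot": TCP orientation; "force": force on the tool from outside, world axes, zero at the start; "torque": the same for the moment, N m; "gripper_width": finger opening in mm.
Only numpy, scipy, OpenCV 4.12 (cv2) and the standard library are available. Lean on these libraries where they do the work, as an engineer would, in place of code of your own. Each camera call takes 0.05 s, during which the arm holds its last target.

## Working session

There is one attempt and no reset: what is moved stays moved. The work goes in short steps, Python scripts to look and compute and a shell command to move; the robot and the scene stay as the last step left them, time stands still between calls to the robot, and variables do not carry over. Pictures are saved under pics/ and viewed, and the job is handed in when it is done.

```bash
ls -la; mkdir -p pics; python3 - <<'E'
from workcell import state, vision, job, env
import cv2
s=state();print(s)
print(env.grasp_offset,[a for a in dir(env) if a[0]!='_'])
for n in ["scene","top","wrist"]:
    im=vision.grab_frame(n);cv2.imwrite(f'pics/a_{n}.png',im[:,:,::-1]);print(n,vision.camera_model(n))
E
```

```text
total 12
drwxr-xr-x  3 agent agent 4096 Dec  7 10:04 .
drwxr-xr-x 23 root  root  4096 Dec  7 10:04 ..
drwxr-xr-x  2 agent agent 4096 Dec  7 10:04 pics
{'time_s': 0.0, 'qpos': array([-7.00737779e+01,  1.83530921e+01,  8.97055212e+01, -1.27758727e-03,
        7.20436854e+01, -1.14388224e+00]), 'qvel': array([-0.03507084,  0.03423074, -0.01161587,  0.02125324, -0.02416575,
        0.04864248]), 'effort': array([-1.58580511e-03, -4.12464845e+01, -2.31979144e+01,  7.24688522e-02,
        4.57023026e-02, -1.31415800e-04]), 'ee_pos': array([ 206.56218383, -536.08453851,  213.11173001]), 'ee_rot': array([-89.9991722 ,   0.10230252, -68.92949995]), 'force': array([ 0.75952076,  0.64718341, -0.40608686]), 'torque': array([ 0.06388473, -0.01222886, -0.01114899]), 'gripper_width': 90.97316755478283}
18.8 ['Unreachable', 'grasp_offset']
scene {'fov_y': 46.70686240991583, 'cx': 308.9003122498191, 'cy': 191.66562913366852, 'extrinsics': array([[-1.90565436e-01,  9.81545606e-01,  1.59071877e-02,
         1.04157610e+02],
       [-7.22300556e-01, -1.51170324e-01,  6.74855125e-01,
         3.24847531e
[... 356 characters left out ...]
0],
       [ 9.86628359e-01, -7.31810651e-03,  1.62821761e-01,
        -5.75787222e+02],
       [-1.62867462e-01, -6.15211165e-03,  9.86628776e-01,
        -1.47520986e+03],
       [ 0.00000000e+00,  0.00000000e+00,  0.00000000e+00,
         1.00000000e+00]])}
wrist {'fov_y': 70.05337167739819, 'cx': 320.34245414342445, 'cy': 196.21334906369, 'extrinsics': array([[ 3.59058887e-01, -9.33314653e-01, -6.89003165e-04,
        -5.75378893e+02],
       [ 9.02546517e-01,  3.47409767e-01, -2.54393865e-01,
         2.85500410e+01],
       [ 2.37668888e-01,  9.07205209e-02,  9.67100453e-01,
        -3.91288757e+02],
       [ 0.00000000e+00,  0.00000000e+00,  0.00000000e+00,
         1.00000000e+00]])}
```

View pics/a_scene.png

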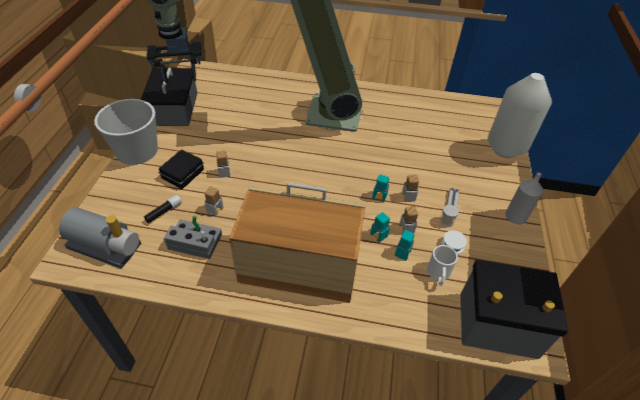

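View pics/a_top.png

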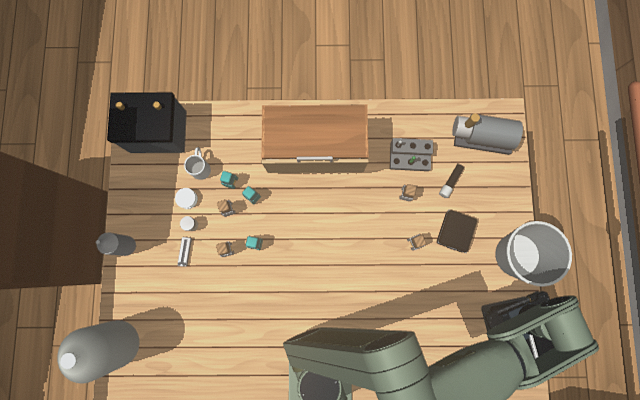

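View pics/a_wrist.png

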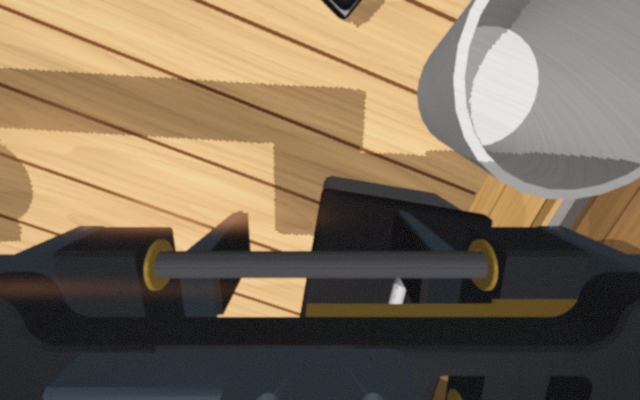

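Scene shows four cork-topped hooks: top-view (225,207), (225,248), (409,190), (419,241). The three turquoise ones at (228,178), (250,194), (254,242) are the look-alikes. The handle is at top (315,158). I'll enlarge crops to confirm this.

```bash
cat > h.py <<'E'
import numpy as np, cv2
from workcell import state, vision, job, env
def cam(n):
    m=vision.camera_model(n); f=200/np.tan(np.radians(m['fov_y']/2)); return f,m['cx'],m['cy'],np.array(m['extrinsics'])
def proj(P,c):
    f,cx,cy,E=c; q=E[:3,:3]@np.array(P,float)+E[:3,3]; return np.array([cx+f*q[0]/-q[2],cy-f*q[1]/-q[2]])
def ray(uv,c):
    f,cx,cy,E=c; d=np.array([(uv[0]-cx)/f,-(uv[1]-cy)/f,-1.]); R=E[:3,:3]
    o=-R.T@E[:3,3]; d=R.T@d; return o,d/np.linalg.norm(d)
def onz(uv,c,z):
    o,d=ray(uv,c); return o+d*(z-o[2])/d[2]
def tri(obs):
    A=np.zeros((3,3));b=np.zeros(3)
    for uv,c in obs:
        o,d=ray(uv,c);M=np.eye(3)-np.outer(d,d);A+=M;b+=M@o
    P=np.linalg.solve(A,b)
    return P,[np.round(proj(P,c)-uv,1) for uv,c in obs]
def crop(im,x0,y0,x1,y1,k,name):
    o=cv2.resize(im[y0:y1,x0:x1],None,fx=k,fy=k,interpolation=cv2.INTER_CUBIC);cv2.imwrite(name,o[:,:,::-1])
E
python3 - <<'E'
from h import *
t=cv2.imread('pics/a_top.png')[:,:,::-1];s=cv2.imread('pics/a_scene.png')[:,:,::-1]
crop(t,170,95,270,195+75,5,'pics/b1.png') if 0 else crop(t,170,140,275,275,5,'pics/b1.png')
crop(t,250,95,380,180,6,'pics/b2.png')
crop(t,380,130,490,260,5,'pics/b3.png')
crop(s,360,160,470,270,5,'pics/b4.png')
E
```

```text
(no output)
```

View pics/b1.png

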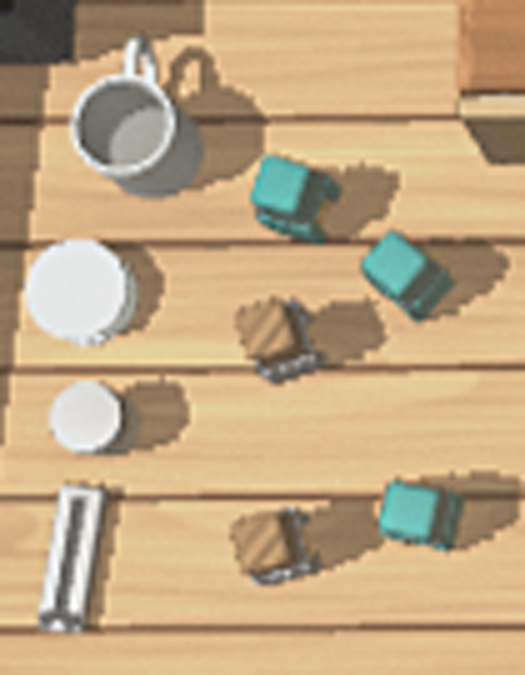

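View pics/b2.png

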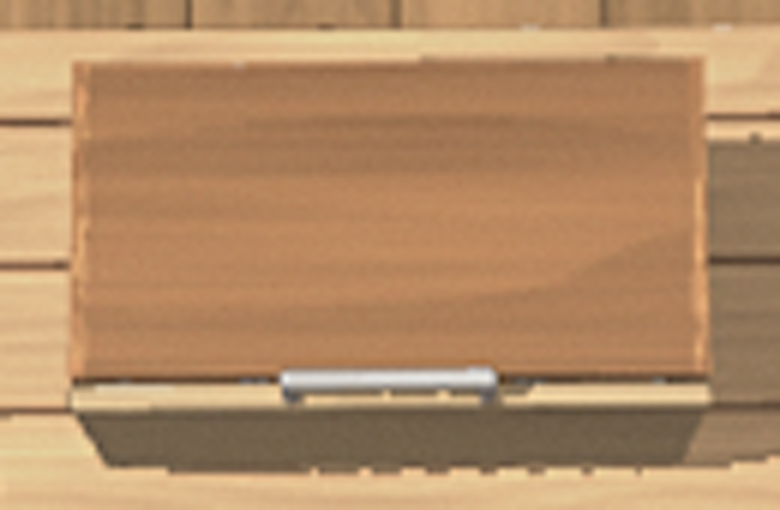

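View pics/b3.png

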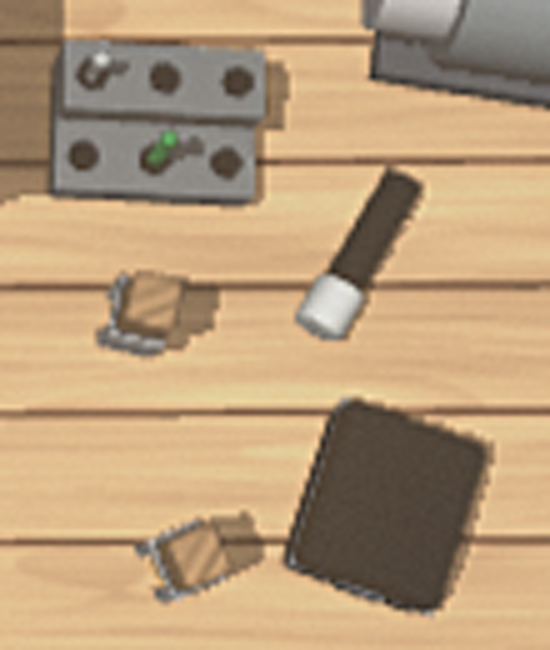

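View pics/b4.png

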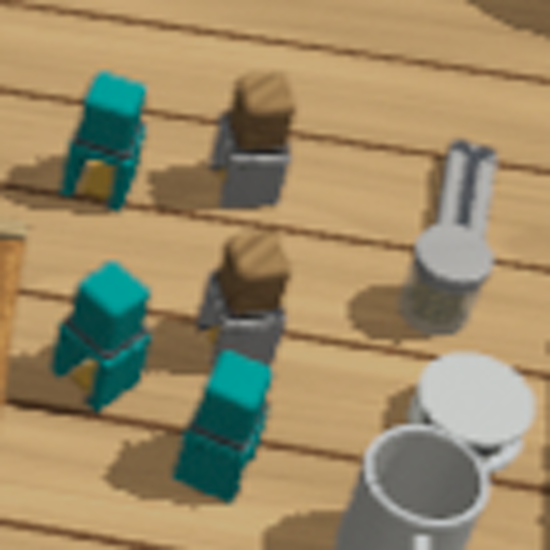

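Confirmed: the cork-topped ones have steel jaws and the turquoise ones are look-alikes. All four hooks are there. Next, the locker and handle.

```bash
python3 - <<'E'
from h import *
s=cv2.imread('pics/a_scene.png')[:,:,::-1]
crop(s,225,175,375,245,5,'pics/c1.png')
crop(s,190,140,240,220,6,'pics/c2.png')
t=cam('top')
o=lambda x,y:(250+x/6,95+y/6)
for nm,p,z in [('hL',o(280,380),252),('hR',o(496,377),252),('lockBL',o(73,62),216),('lockBR',o(706,58),216),('flapL',o(70,405),216),('flapR',o(711,402),216)]:
    print(nm,np.round(onz(p,t,z),1), np.round(proj(onz(p,t,z),cam('scene')),1))
E
```

```text
hL [662.4  63.4 252. ] [325.2 189.1]
hR [663.  -44.5 252. ] [286.2 183.3]
lockBL [843.9 174.1 216. ] [356.6 258.6]
lockBR [ 843.1 -157.3  216. ] [227.7 236.5]
flapL [659.3 173.  216. ] [364.4 203.3]
flapR [ 658.3 -155.3  216. ] [248.5 185.1]
```

View pics/c1.png

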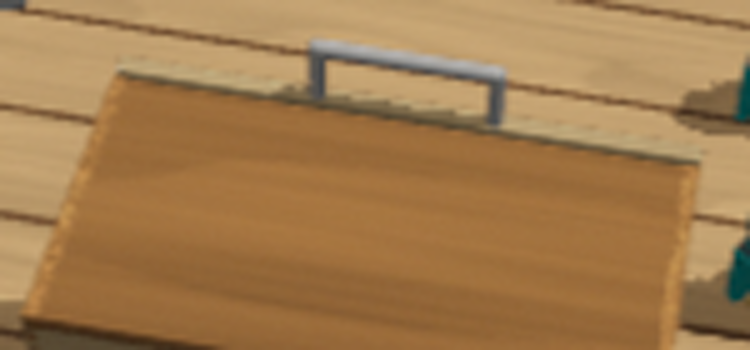

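View pics/c2.png

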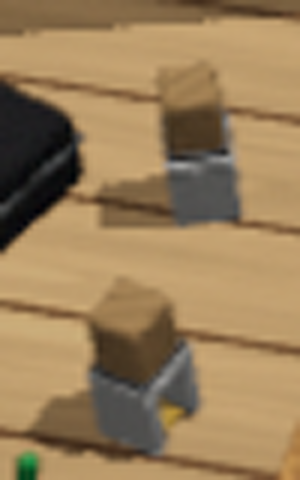

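```bash
cat >> h.py <<'E'
def rel(P,yaw):
    s=state();p=s['ee_pos'];ps=s['ee_rot'][2];from scipy.spatial.transform import Rotation as R
    M=R.from_euler('xyz',s['ee_rot'],degrees=True).as_matrix()
    d=M.T@(np.array(P,float)-p)/10; t=-((yaw-ps+180)%360-180)
    print('t',round(s['time_s'],2),'pose',np.round(p,1),np.round(s['ee_rot'],1),'F',np.round(s['force'],1),'w',round(s['gripper_width'],1),'q',np.round(s['qpos']))
    print('rel cm',np.round(d,2),'turn',round(t,1))
E
python3 - <<'E'
from h import *
t=cam('top');s=cam('scene')
for a,b in [((296.7,158.3),(325.6,190)),((332.7,157.8),(287.6,184.2))]:
    print(tri([(a,t),(b,s)]))
# flap top outer edge corners, locker back corners
rel((664,9,300),0)
E
```

```text
(array([663.07691116,  63.98901921, 249.37185735]), [array([-0.2,  0. ]), array([-0.2, -0. ])])
(array([663.40440537, -42.64967883, 249.55949552]), [array([-0.7,  0.1]), array([-0.7, -0.1])])
t 0.15 pose [ 206.6 -536.2  213.3] [-90.    0.1 -68.9] F [-0.1  0.5  0.4] w 90.8 q [-70.  18.  90.  -0.  72.  -1.]
rel cm [-34.44  -8.62  62.28] turn -68.9
```

```bash
python3 -m handwheel '[[6,[-34.4,-8.6,62.3],-68.9],[6,[-34.4,-8.6,62.3],-68.9],[6,[-34.4,-8.6,62.3],-68.9],[6,[-34.4,-8.6,62.3],-68.9],[6,[-34.4,-8.6,62.3],-68.9],[6,[-34.4,-8.6,62.3],-68.9],[6,[-34.4,-8.6,62.3],-68.9],[6,[-34.4,-8.6,62.3],-68.9],[6,[-34.4,-8.6,62.3],-68.9],[6,[-34.4,-8.6,62.3],-68.9]]'; python3 -c "
from h import *
rel((663.5,10,300),0)"
```

```text
time_s: 1.15
ee_pos: [526.7, -154.4, 273.9]
ee_rot: [-89.9, 0.0, -0.0]
force: [0.6, -1.7, 0.2]
gripper_width: 60.1
t 1.15 pose [ 526.7 -154.4  273.9] [-89.9   0.   -0. ] F [ 0.6 -1.7  0.2] w 60.1 q [-18.  14.  87.   0.  79. -18.]
rel cm [13.67 -2.6  16.45] turn -0.0
```

```bash
python3 -m handwheel '[[6,[13.7,-2.6,16.4],0],[6,[13.7,-2.6,16.4],0],[6,[13.7,-2.6,16.4],0],[6,[13.7,-2.6,16.4],0],[6,[13.7,-2.6,16.4],0],[6,[13.7,-2.6,16.4],0],[6,[13.7,-2.6,16.4],0],[6,[13.7,-2.6,16.4],0]]'; python3 - <<'E'
from h import *
rel((663.5,10,236),0)
im=vision.grab_frame('wrist');cv2.imwrite('pics/d1.png',im[:,:,::-1])
im=vision.grab_frame('top');crop(im,250,95,380,180,6,'pics/d2.png')
E
```

```text
time_s: 1.95
ee_pos: [662.9, 8.3, 299.9]
ee_rot: [-90.0, 0.1, -0.1]
force: [0.5, 0.0, -0.2]
gripper_width: 59.9
t 1.95 pose [662.9   8.3 299.9] [-90.    0.1  -0.1] F [ 0.5  0.  -0.2] w 59.9 q [-0. 25. 68.  0. 88. -0.]
rel cm [0.07 6.39 0.17] turn -0.1
```

View pics/d1.png

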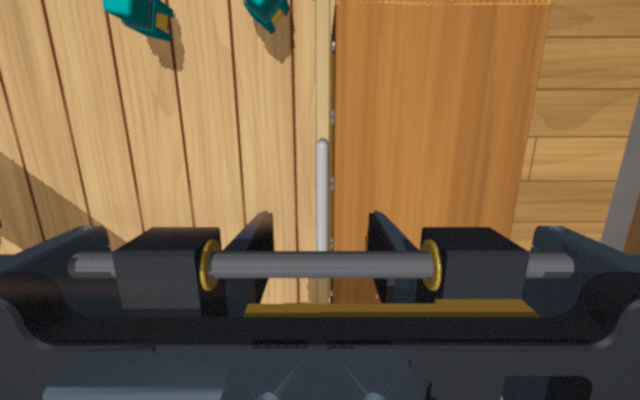

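The wrist view shows the handle bar at column 322, between the fingers (260 and 380), so it is centred. I'll descend and pinch it.

```bash
python3 -m handwheel '[[6,[0.07,3,0.1],0],[6,[0.07,6.4,0.1],0],[6,[0.07,6.4,0.1],0],[6,[0.07,6.4,0.1],0],[0.5,[0.07,6.4,0.1],0],[0.5,[0.07,6.4,0.1],0],[0.5,[0.07,6.4,0.1],0],[0.5,[0.07,6.4,0.1],0],[0.5,[0.07,6.4,0.1],0],[0.5,[0.07,6.4,0.1],0]]' 30; python3 - <<'E'
from h import *
rel((663.5,10,236),0)
E
```

```text
time_s: 3.05
ee_pos: [663.7, 9.3, 236.4]
ee_rot: [-90.0, 0.0, -0.1]
force: [-0.8, 0.4, 0.1]
gripper_width: 15.2
t 3.05 pose [663.7   9.3 236.4] [-90.    0.   -0.1] F [-0.8  0.4  0.1] w 15.2 q [-0. 26. 75.  0. 80. -0.]
rel cm [-0.02  0.04  0.07] turn -0.1
```

```bash
python3 -m handwheel '[[0.5,[0,0,0],0],[0.5,[0,0,0],0],[0.5,[0,0,0],0]]'; python3 - <<'E'
from h import *
rel((663.5,10,236),0)
D=lambda a:np.array([-196*np.sin(a)-6*np.cos(a)+6,-(196*(np.cos(a)-1)-6*np.sin(a))])/10
for a in range(6,97,6): print(a,np.round(D(np.radians(a)),2), np.round(D(np.radians(a))-D(np.radians(48)),2))
E
```

```text
time_s: 3.35
ee_pos: [663.6, 9.3, 236.3]
ee_rot: [-90.0, 0.1, -0.1]
force: [0.3, 0.5, -0.1]
gripper_width: 9.3
t 3.35 pose [663.6   9.3 236.3] [-90.    0.1  -0.1] F [ 0.3  0.5 -0.1] w 9.3 q [-0. 26. 75.  0. 80. -0.]
rel cm [-0.01  0.03  0.07] turn -0.1
6 [-2.05  0.17] [12.32 -6.76]
12 [-4.06  0.55] [10.31 -6.38]
18 [-6.03  1.14] [ 8.34 -5.79]
24 [-7.92  1.94] [ 6.45 -4.99]
30 [-9.72  2.93] [ 4.65 -4.01]
36 [-11.41   4.1 ] [ 2.96 -2.83]
42 [-12.96   5.44] [ 1.41 -1.5 ]
48 [-14.37   6.93] [0. 0.]
54 [-15.61   8.56] [-1.24  1.63]
60 [-16.67  10.32] [-2.31  3.39]
66 [-17.55  12.18] [-3.18  5.25]
72 [-18.23  14.11] [-3.86  7.18]
78 [-18.7   16.11] [-4.33  9.18]
84 [-18.96  18.15] [-4.59 11.22]
90 [-19.   20.2] [-4.63 13.27]
96 [-18.83  22.25] [-4.46 15.31]
```

```bash
python3 -m handwheel '[[0.5,[-2,0.17,0],0],[0.5,[-4,0.55,0],0],[0.5,[-6,1.14,0],0],[0.5,[-7.9,1.94,0],0],[0.5,[-9.7,2.93,0],0],[0.5,[-11.4,4.1,0],0],[0.5,[-12.95,5.45,0],0],[0.5,[-14.35,6.95,0],0],[0.5,[-14.35,6.95,0],0]]'; python3 - <<'E'
from h import *
rel((473.5,10,34),0)
im=vision.grab_frame('scene');crop(im,200,120,420,270,3.5,'pics/e1.png')
E
```

```text
time_s: 4.25
ee_pos: [520.7, 9.3, 165.6]
ee_rot: [-90.0, -0.1, -0.1]
force: [6.5, -1.5, -10.3]
gripper_width: 9.5
t 4.25 pose [520.7   9.3 165.6] [-90.   -0.1  -0.1] F [  6.5  -1.5 -10.3] w 9.5 q [ -0.  16. 101.   0.  63.  -0.]
rel cm [-4.75 13.14  0.06] turn -0.1
```

View pics/e1.png

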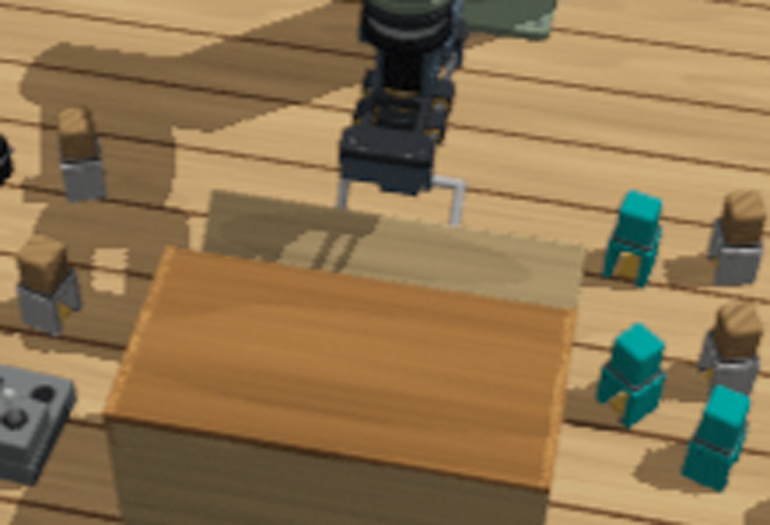

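The flap follows the grip at about 47°. I'll continue down to the stop.

```bash
python3 -m handwheel '[[0.5,[-1.24,1.63,0],0],[0.5,[-2.3,3.39,0],0],[0.5,[-3.15,5.25,0],0],[0.5,[-3.85,7.2,0],0],[0.5,[-4.3,9.2,0],0],[0.5,[-4.6,11.2,0],0],[0.5,[-4.65,13.2,0],0],[0.5,[-4.65,13.4,0],0],[0.5,[-4.65,13.5,0],0]]'; python3 - <<'E'
from h import *
rel((473.5,10,34),0)
im=vision.grab_frame('scene');crop(im,200,120,420,270,3.5,'pics/e2.png')
E
```

```text
time_s: 5.2
ee_pos: [479.0, 9.5, 33.5]
ee_rot: [-90.0, -0.6, -0.1]
force: [-0.8, 0.0, 22.9]
gripper_width: 9.1
t 5.2 pose [479.    9.5  33.5] [-90.   -0.6  -0.1] F [-0.8  0.  22.9] w 9.1 q [ -0.  21. 116.   0.  42.  -0.]
rel cm [-0.55 -0.06  0.05] turn -0.1
```

View pics/e2.png

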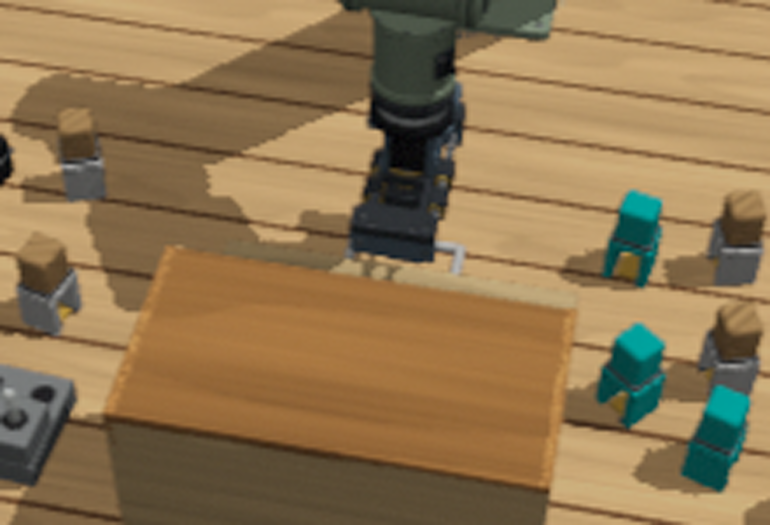

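Resistance of 23 N upward at the expected height means the flap is against its stop. I'll release, lift and look.

```bash
python3 -m handwheel '[[0.5,[0,0,0],0],[0.5,[0,0,0],0],[0.5,[0,0,0],0],[3,[0,0,0],0],[3,[0,0,0],0],[3,[0,0,0],0],[3,[0,0,0],0]]'; python3 -m handwheel '[[3,[0,-5,0],0],[3,[-4,-10,0],0],[3,[-8,-15,0],0],[3,[-12,-20,0],0],[3,[-13,-25,0],0],[3,[-13,-25,0],0],[3,[-13,-25,0],0]]'; python3 - <<'E'
from h import *
rel((473.5,10,34),0)
for n in ['top','scene','wrist']:
    im=vision.grab_frame(n);cv2.imwrite(f'pics/f_{n}.png',im[:,:,::-1])
    if n=='top': crop(im,250,95,380,220,5,'pics/f2.png')
E
```

```text
time_s: 5.95
ee_pos: [479.0, 9.5, 33.4]
ee_rot: [-90.0, -0.6, -0.1]
force: [0.3, -0.3, 0.2]
gripper_width: 29.9
time_s: 6.65
ee_pos: [347.2, 9.6, 286.8]
ee_rot: [-90.0, -1.3, -0.1]
force: [1.0, 0.2, 0.5]
gripper_width: 30.0
t 6.65 pose [347.2   9.6 286.8] [-90.   -1.3  -0.1] F [1.  0.2 0.5] w 30.0 q [ -0.  -6. 108.   0.  77.  -0.]
rel cm [12.07 25.56  0.05] turn -0.1
```

View pics/f_wrist.png

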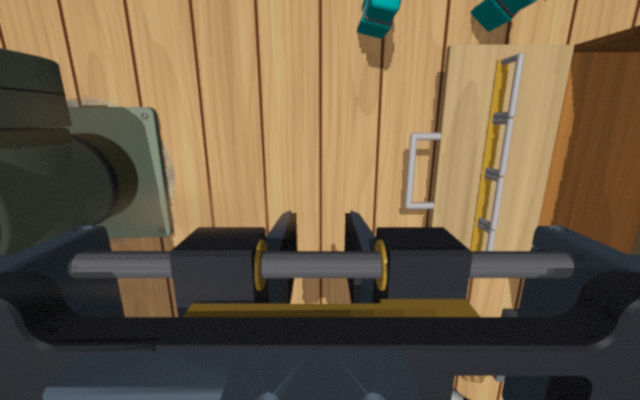

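View pics/f2.png

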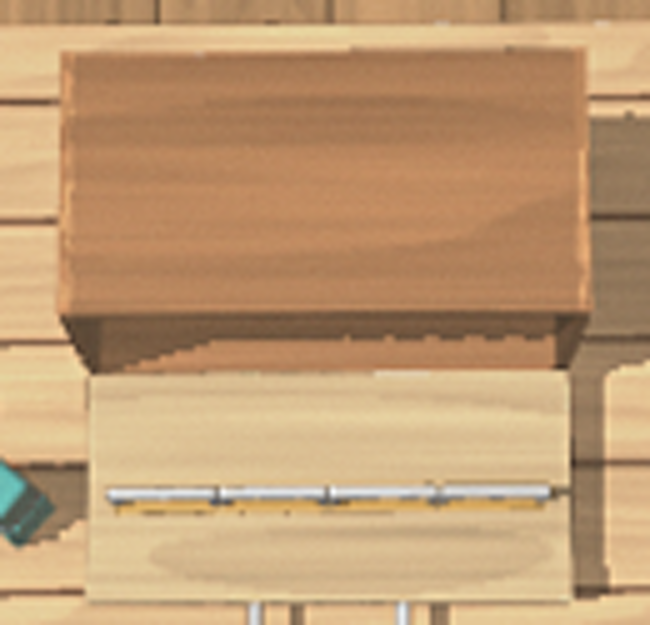

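View pics/f_scene.png

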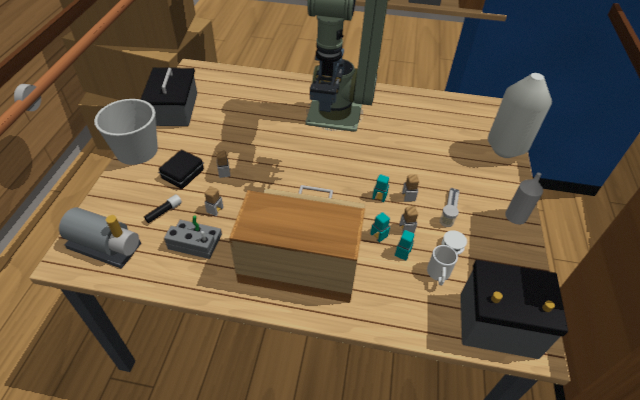

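The flap is fully down. The eye row shows in top crop with ends at (107,495) and (549,491) and joints at 218, 328 and 438; the wrist view has the joints at (502,118), (493,174), (485,225).

```bash
python3 - <<'E'
from h import *
w=cam('wrist');t=cam('top')
o=lambda x,y:(250+x/5,95+y/5)
for a,b in [((218,493.5),(505,118)),((328,492.5),(496,174)),((438,491),(486,225))]:
    print(tri([(o(a[0],a[1]),t),(b,w)]), np.round(onz(o(*a),t,89),1))
for a in [(107,494.5),(549,490.5)]: print(np.round(onz(o(*a),t,89),1))
print('flap corners', [np.round(onz(o(*a),t,56),1) for a in [(86,602),(572,600),(92,372),(570,368)]])
im=cv2.imread('pics/f_wrist.png')[:,:,::-1]
crop(im,400,30,600,260,3,'pics/f3.png')
E
```

```text
(array([585.84160891,  83.50307065,  75.29507509]), [array([-0.1, -0. ]), array([-0.1,  0.2])]) [583.4  82.4  89. ]
(array([586.50490074,   9.93356372,  73.40903737]), [array([-0.2, -0.1]), array([-0.2,  0.4])]) [583.5   9.2  89. ]
(array([587.59163257, -64.97302334,  67.72082198]), [array([0.1, 0. ]), array([ 0.1, -0.1])]) [584. -64.  89.]
[583.3 156.4  89. ]
[ 583.8 -137.8   89. ]
flap corners [array([515.5, 173.5,  56. ]), array([ 514.5, -154.6,   56. ]), array([674.6, 171.4,  56. ]), array([ 674.8, -156.9,   56. ])]
```

View pics/f3.png

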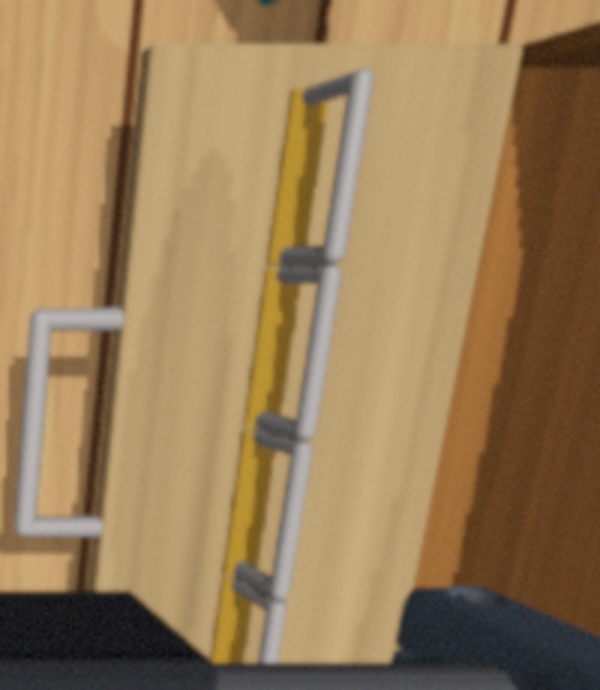

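```bash
python3 - <<'E'
from h import *
w=cam('wrist');t=cam('top')
o=lambda x,y:(250+x/5,95+y/5)
for a,b in [((218,493.5),(512,117)),((328,492.5),(502,176)),((438,491),(493,230))]:
    print(tri([(o(a[0],a[1]),t),(b,w)]))
E
```

```text
(array([582.8788928 ,  83.4546133 ,  92.90638942]), [array([-0.4, -0. ]), array([-0.3,  1.1])])
(array([583.65035732,  10.07552544,  90.57231658]), [array([-0.3, -0.1]), array([-0.4,  0.7])])
(array([583.75891724, -63.89976375,  90.49641943]), [array([-0., -0.]), array([-0.,  0.])])
```

```bash
python3 - <<'E'
from h import *
t=cam('top')
im=cv2.imread('pics/f_top.png')[:,:,::-1]
crop(im,200,185,260,265,8,'pics/g1.png');crop(im,385,165,445,260,6,'pics/g2.png')
for p in [(223,206.4),(222.4,249),(410.6,190),(418.4,241)]: print(np.round(onz(p,t,92),1))
for n,p,z in [('turq',(226,177.5),92),('turq',(249,193),92),('turq',(252,242),92),('case',(454,231),55),('torch',(452,180),36),('jar',(187.5,223.5),60),('mt',(184,251),18)]: print(n,np.round(onz(p,t,z),1))
E
```

```text
[542.  315.9  92. ]
[401.7 313.8  92. ]
[ 592.5 -306.2   92. ]
[ 423.4 -324.9   92. ]
turq [639.6 308.6  92. ]
turq [586.4 230.6  92. ]
turq [423.8 217.7  92. ]
case [ 458.5 -453.4   55. ]
torch [ 636.7 -462.    36. ]
jar [489.4 440.9  60. ]
mt [399.5 461.7  18. ]
```

View pics/g1.png

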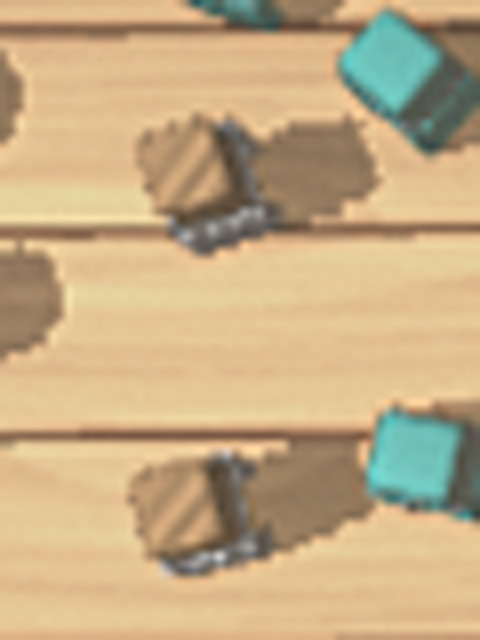

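View pics/g2.png

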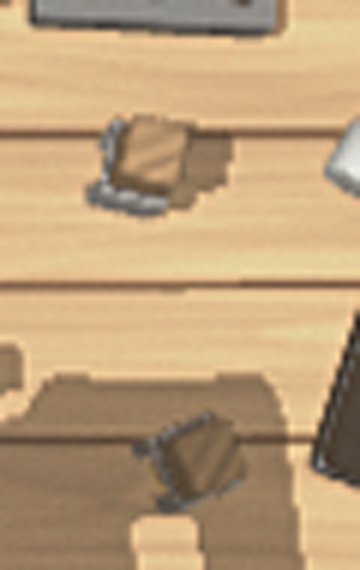

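```bash
python3 - <<'E'
from h import *
s=state();w=cam('wrist')
f,cx,cy,E=w;C=-E[:3,:3].T@E[:3,3];print('cam off',C-s['ee_pos'],'look',-E[2,:3])
for T in [(470,180,290),(470,160,330),(470,200,330)]:
  E2=E.copy();Cn=C+np.array(T)-s['ee_pos'];E2[:3,3]=-E[:3,:3]@Cn;c=(f,cx,cy,E2)
  print(T,[np.round(proj(p,c)) for p in [(542,316,92),(402,314,92),(542,316,0),(402,314,0)]])
rel((470,180,290),0)
E
```

```text
cam off [ -1.07752972  70.57705824 171.96454411] look [ 0.00889123 -0.25407323 -0.96714412]
(470, 180, 290) [array([378.,  65.]), array([261.,  67.]), array([366.,  76.]), array([273.,  78.])]
(470, 160, 330) [array([373.,  54.]), array([266.,  56.]), array([362.,  67.]), array([276.,  68.])]
(470, 200, 330) [array([371.,  86.]), array([268.,  88.]), array([361.,  93.]), array([277.,  94.])]
t 6.8 pose [346.    9.6 281.2] [-90.   -0.6  -0.1] F [ 1.   0.3 -0.7] w 30.1 q [ -0.  -6. 108.   0.  77.  -0.]
rel cm [12.39 -0.75 17.06] turn -0.1
```

```bash
python3 -m handwheel '[[5,[12.4,-1,19],0],[5,[12.4,-1,19],0],[5,[12.4,-1,19],0],[5,[12.4,-1,19],0],[5,[12.4,-1,19],0],[5,[12.4,-1,19],0],[5,[12.4,-1,19],0],[5,[12.4,-1,19],0],[5,[12.4,-1,19],0]]'; python3 - <<'E'
from h import *
rel((470,200,290),0)
np.save('w1.npy',np.array(cam('wrist')[3]))
im=vision.grab_frame('wrist');cv2.imwrite('pics/i1.png',im[:,:,::-1])
crop(im,220,20,430,170,3.5,'pics/i2.png')
E
```

```text
time_s: 7.7
ee_pos: [469.6, 198.4, 292.2]
ee_rot: [-90.0, -0.5, -0.2]
force: [-0.2, -0.1, -0.1]
gripper_width: 50.3
t 7.7 pose [469.6 198.4 292.2] [-90.   -0.5  -0.2] F [-0.2 -0.1 -0.1] w 50.3 q [22. 10. 90. -0. 80. 22.]
rel cm [0.04 0.22 0.16] turn -0.2
```

View pics/i2.png

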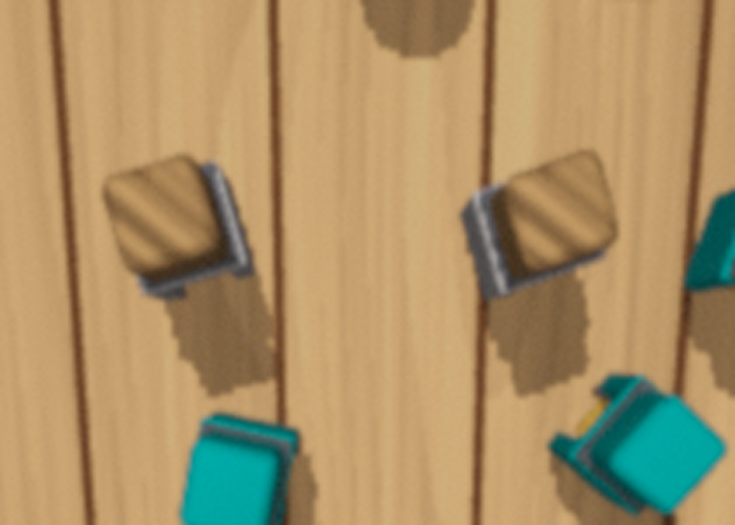

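Q (left, crop (163,215)) and P (right, crop (557,215)) both have cork tops over steel plates. Each one's big leg plate faces sideways, so the mouth axis (clip x) is at about +22° in world.

```bash
cat > meas.py <<'E'
from h import *
def corners(c,pts,z=92):
    W=np.array([onz(p,c,z)[:2] for p in pts]);m=W.mean(0)
    for i in range(4):
        d=W[(i+1)%4]-W[i];print('  edge',np.round(np.linalg.norm(d),1),'ang',np.round(np.degrees(np.arctan2(d[1],d[0]))%180,1))
    print('  centre',np.round(m,1));return m
E
python3 - <<'E'
from meas import *
w=cam('wrist');t=cam('top')
o=lambda l:[(220+x/3.5,20+y/3.5) for x,y in l]
Q=o([(105,187),(187,153),(222,243),(138,278)]);P=o([(497,190),(597,151),(617,235),(522,277)])
corners(w,Q);corners(w,P)
print(tri([(np.mean(Q,0),w),((200+177/8,185+507/8),t)]),tri([(np.mean(P,0),w),((200+187/8,185+168/8),t)]))
E
```

```text
edge 30.7 ang 20.5
  edge 31.1 ang 110.6
  edge 32.2 ang 21.0
  edge 31.4 ang 107.9
  centre [406.9 315.9]
  edge 36.2 ang 20.0
  edge 28.5 ang 107.7
  edge 35.7 ang 23.0
  edge 30.3 ang 108.9
  centre [544.7 316.3]
(array([404.52014433, 317.92508108,  77.63280504]), [array([-0., -0.]), array([ 0., -0.])]) (array([545.18142599, 316.70540935,  85.47048075]), [array([-0.8,  0.5]), array([-0.2, -0.3])])
```

```bash
python3 -c "
from h import *
rel((544,316,170),110)"
python3 -m handwheel '[[6,[3,3,5],-8],[6,[6,6,9],-17],[6,[7.4,10,11.8],-25],[6,[7.4,12,11.8],-34],[6,[7.4,12.2,11.8],-42],[6,[7.4,12.2,11.8],-51],[6,[7.4,12.2,11.8],-59],[6,[7.4,12.2,11.8],-68],[6,[7.4,12.2,11.8],-76],[6,[7.4,12.2,11.8],-85]]'; python3 - <<'E'
from h import *
rel((544,316,130),110)
E
```

```text
t 7.75 pose [469.7 198.5 292.5] [-90.   -0.6  -0.2] F [-0.8 -0.4 -0.4] w 49.9 q [22. 10. 90. -0. 80. 22.]
rel cm [ 7.28 12.33 11.77] turn -110.2
time_s: 8.75
ee_pos: [545.2, 315.5, 171.7]
ee_rot: [-90.6, -0.1, 84.7]
force: [0.1, -0.1, 0.9]
gripper_width: 59.9
t 8.75 pose [545.2 315.5 171.7] [-90.6  -0.1  84.7] F [ 0.1 -0.1  0.9] w 59.9 q [ 29.  25.  86.  -0.  69. -55.]
rel cm [0.04 4.17 0.17] turn -25.3
```

```bash
python3 -m handwheel '[[6,[0,1,0.1],-8],[6,[0,2,0.1],-16],[6,[0,3,0.1],-25.3],[6,[0,4.2,0.1],-25.3],[6,[0,4.2,0.1],-25.3]]'; python3 - <<'E'
from h import *
rel((544.5,316,55),110)
im=vision.grab_frame('wrist');cv2.imwrite('pics/j1.png',im[:,:,::-1])
im=vision.grab_frame('scene');crop(im,360,130,480,250,5,'pics/j2.png')
E
```

```text
time_s: 9.25
ee_pos: [543.7, 314.5, 128.1]
ee_rot: [-90.4, 0.2, 109.8]
force: [0.2, -0.6, 0.2]
gripper_width: 60.3
t 9.25 pose [543.7 314.5 128.1] [-90.4   0.2 109.8] F [ 0.2 -0.6  0.2] w 60.3 q [ 29.  26.  90.  -0.  63. -81.]
rel cm [ 0.14  7.31 -0.08] turn -0.2
```

View pics/j1.png

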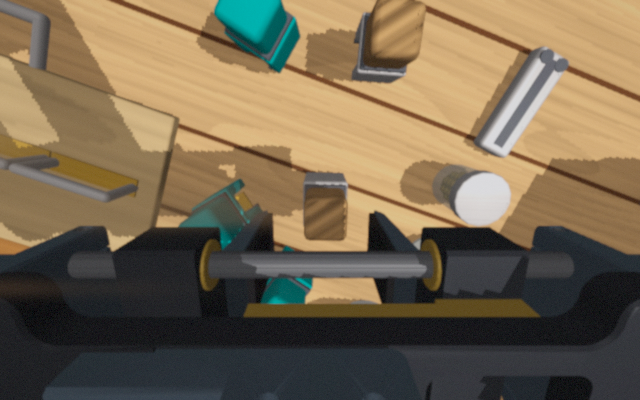

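View pics/j2.png

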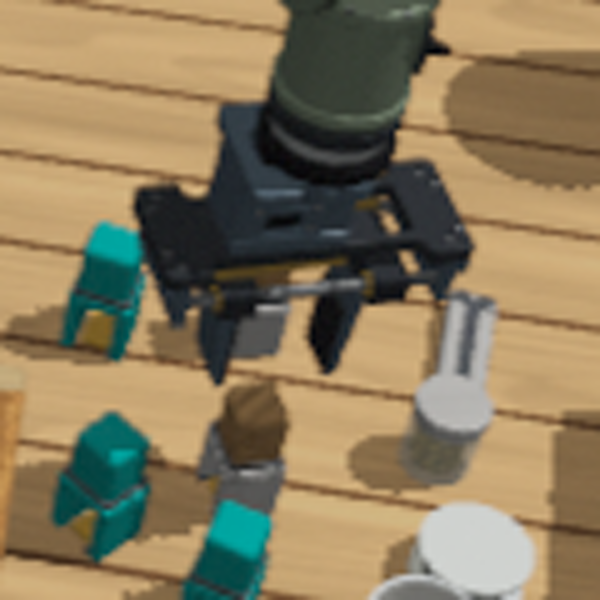

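```bash
python3 -c "
from h import *
w=cam('wrist')
for p in [(544.5,316,92),(544.5,316,50)]: print(proj(p,w))
print(onz((325,215),w,92), onz((304,174),w,50),onz((347,175),w,50))
rel((544.5,316,55),110)"
```

```text
[322.73027868 216.05017001]
[322.53778907 200.94165094]
[543.09639568 317.35601704  92.        ] [526.60387133 291.88603586  50.        ] [514.38661914 328.3033648   50.        ]
t 9.35 pose [544.7 315.3 129.7] [-90.6   0.2 109.9] F [ 0.8 -0.6  0.6] w 59.5 q [ 29.  26.  90.  -0.  63. -81.]
rel cm [0.1  7.47 0.07] turn -0.1
```

P sits upright and centred between the fingers at (325,215), with the cork edges parallel to the pads. Descending to grasp.

```bash
python3 -m handwheel '[[6,[0.2,3,0],0],[6,[0.2,5.5,0],0],[6,[0.2,7.4,0],0],[6,[0.2,7.4,0],0],[2,[0.2,7.4,0],0],[2,[0.2,7.4,0],0],[2,[0.2,7.4,0],0],[2,[0.2,7.4,0],0],[2,[0.2,7.4,0],0],[2,[0.2,7.4,0],0]]' 40; python3 -m handwheel '[[2,[0,0,0],0],[2,[0,0,0],0],[2,[0,-4,0],0],[2,[0,-8,0],0],[2,[0,-12,0],0],[2,[0,-16,0],0],[2,[0,-16,0],0]]'; python3 - <<'E'
from h import *
rel((544.5,316,210),110)
im=vision.grab_frame('wrist');cv2.imwrite('pics/k1.png',im[:,:,::-1])
E
```

```text
time_s: 10.35
ee_pos: [545.4, 317.6, 57.0]
ee_rot: [-90.7, 0.2, 109.9]
force: [0.8, -1.9, 6.0]
gripper_width: 33.8
time_s: 11.05
ee_pos: [546.0, 318.8, 223.2]
ee_rot: [-91.4, 0.1, 109.9]
force: [1.2, 0.5, -1.5]
gripper_width: 33.7
t 11.05 pose [546.  318.8 223.2] [-9.140e+01  1.000e-01  1.099e+02] F [ 1.2  0.5 -1.5] w 33.7 q [ 29.  23.  82.  -0.  74. -80.]
rel cm [-0.21  1.31  0.27] turn -0.1
```

View pics/k1.png

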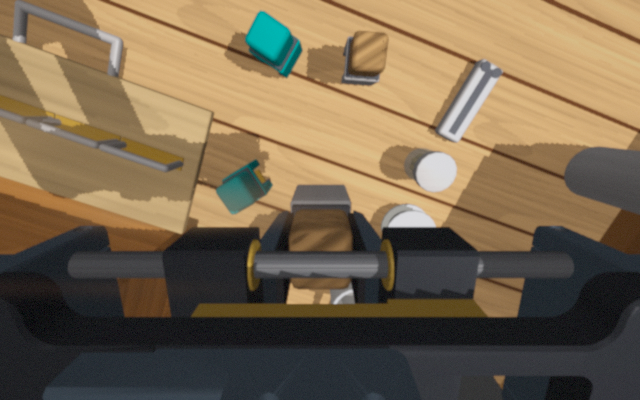

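```bash
cat >> h.py <<'E'
def held(off=0,up=35,foot=57):
    from scipy.spatial.transform import Rotation as R
    s=state();M=R.from_euler('xyz',s['ee_rot'],degrees=True).as_matrix();w=cam('wrist')
    P=lambda x,y,z: np.round(proj(s['ee_pos']+M@np.array([x,y,z]),w),1)
    print('cork edge top',P(-17,-up,18+off),P(17,-up,18+off),'cross top outer',P(-20,foot-50,22+off),P(20,foot-50,22+off),'foot outer',P(-20,foot,22+off),P(20,foot,22+off))
E
python3 - <<'E'
from h import *
held();held(5);held(-5)
im=cv2.imread('pics/k1.png')[:,:,::-1]
crop(im,240,160,400,310,5,'pics/k2.png')
E
```

```text
cork edge top [288.9 228.7] [355.4 228.7] cross top outer [291.  199.5] [352.6 199.5] foot outer [297.1 183.4] [345.9 183.4]
cork edge top [288.6 219.5] [355.7 219.4] cross top outer [290.8 192. ] [352.8 192. ] foot outer [297.  177.4] [346.1 177.4]
cork edge top [289.2 237.8] [355.1 237.8] cross top outer [291.2 206.9] [352.4 206.8] foot outer [297.3 189.3] [345.8 189.3]
```

View pics/k2.png

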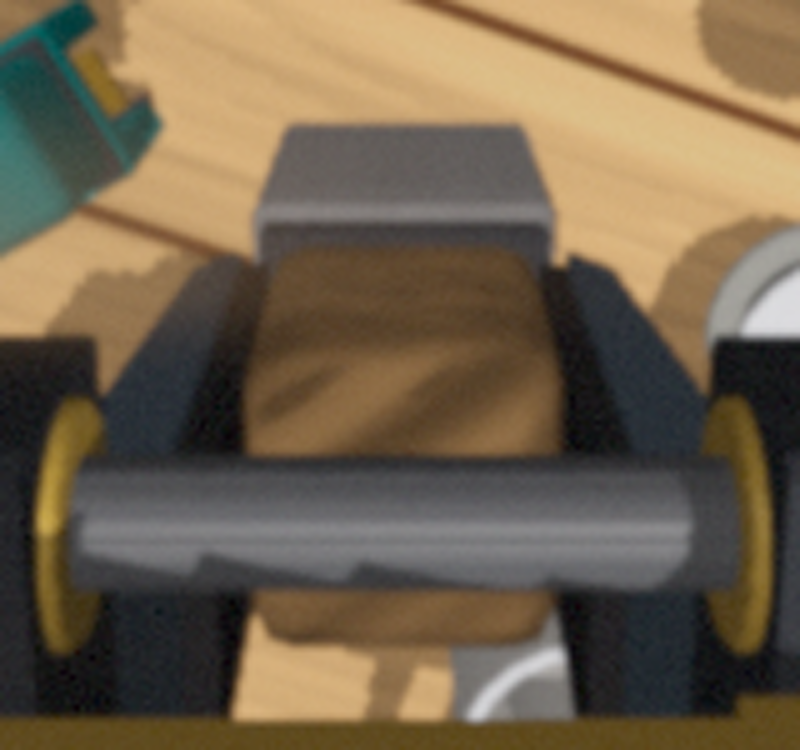

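The held clip's foot edge is at row 185, which matches a 0 to -1 mm offset. On to eye B at y=46.5.

```bash
python3 -c "
from h import *
rel((582.5,46.5,200),90)"
```

```text
t 11.1 pose [544.6 318.  219.8] [-9.100e+01  1.000e-01  1.099e+02] F [ 0.1 -0.8 -1.4] w 34.1 q [ 29.  23.  82.  -0.  74. -80.]
rel cm [-26.82   1.93   5.71] turn 19.9
```

```bash
python3 -m handwheel '[[2,[-4,0,0.8],4],[2,[-8,0,1.6],8],[2,[-12,0,2.5],12],[2,[-16,0,3.4],16],[2,[-20,0.5,4.2],19.9],[2,[-24,1,5],19.9],[2,[-26.8,1.9,5.7],19.9],[2,[-26.8,1.9,5.7],19.9],[2,[-26.8,1.9,5.7],19.9]]'; python3 - <<'E'
from h import *
rel((582.5,46.5,114),90)
im=vision.grab_frame('wrist');crop(im,140,60,500,330,2.2,'pics/l1.png')
im=vision.grab_frame('scene');crop(im,220,100,400,240,4,'pics/l2.png')
E
```

```text
time_s: 12.0
ee_pos: [581.5, 46.3, 198.3]
ee_rot: [-90.8, -0.3, 89.9]
force: [0.4, -0.8, -1.0]
gripper_width: 34.0
t 12.0 pose [581.5  46.3 198.3] [-90.8  -0.3  89.9] F [ 0.4 -0.8 -1. ] w 34.0 q [  3.  19.  91.   0.  69. -87.]
rel cm [-0.02  8.43  0.01] turn -0.1
```

View pics/l1.png

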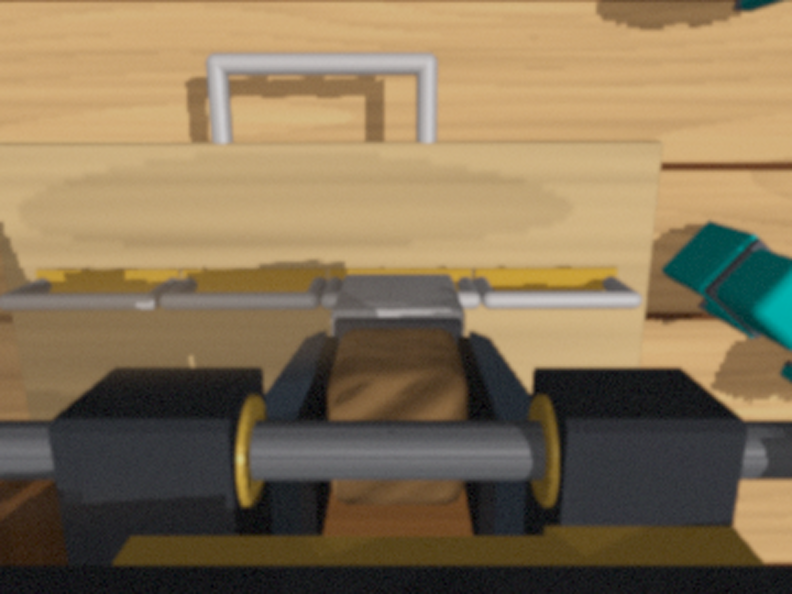

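View pics/l2.png

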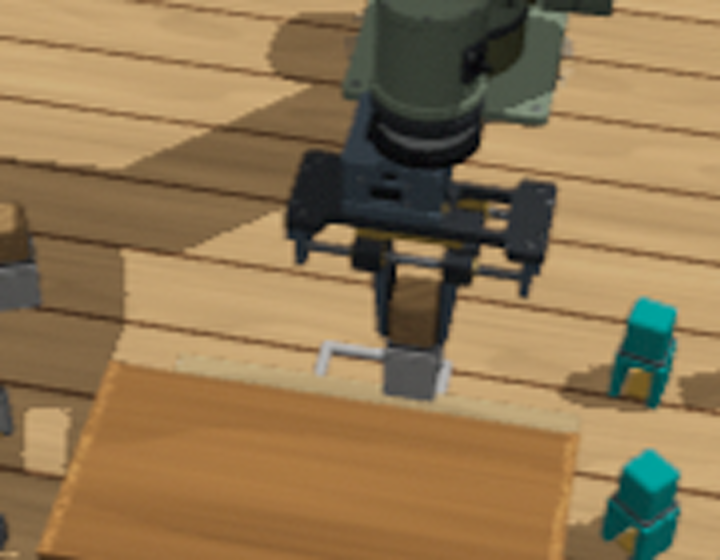

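```bash
python3 - <<'E'
from h import *
w=cam('wrist')
for x,y in [(322,293),(474,293),(165,295),(20,300),(637,297)]: print(np.round(onz((140+x/2.2,60+y/2.2),w,89),1))
E
```

```text
[583.8  12.5  89. ]
[583.8  83.   89. ]
[584.6 -60.3  89. ]
[ 587.  -127.7   89. ]
[585.9 158.9  89. ]
```

The bar is confirmed at x≈584 with eye-B middle y≈47. Pressing down in steps.

```bash
python3 -m handwheel '[[2,[0.05,2.5,-0.15],0],[2,[0.05,4,-0.15],0],[2,[0.05,5,-0.15],0],[2,[0.05,6,-0.15],0],[2,[0.05,7,-0.15],0],[2,[0.05,7.8,-0.15],0],[2,[0.05,8.4,-0.15],0],[2,[0.05,8.4,-0.15],0]]'; python3 - <<'E'
from h import *
rel((583,47,113),90)
im=vision.grab_frame('wrist');crop(im,140,60,500,330,2.2,'pics/m1.png')
E
```

```text
time_s: 12.9
ee_pos: [584.7, 48.3, 114.3]
ee_rot: [-90.8, -0.3, 90.0]
force: [-0.0, -0.2, -1.1]
gripper_width: 34.1
t 12.9 pose [584.7  48.3 114.3] [-90.8  -0.3  90. ] F [-0.  -0.2 -1.1] w 34.1 q [  3.  23.  97.   0.  59. -87.]
rel cm [-0.14  0.13  0.17] turn 0.0
```

View pics/m1.png

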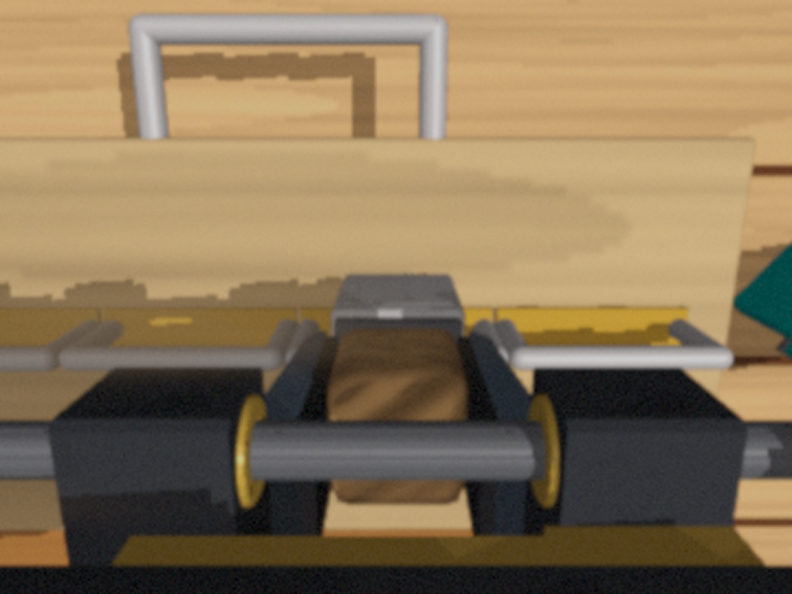

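```bash
python3 -m handwheel '[[2,[0,0.1,0],0],[2,[0,0.2,0],0],[2,[0,0.2,0],0],[2,[0,0.2,0],0]]';  python3 -m handwheel '[[2,[0,0.1,0],0],[2,[0,0.2,0],0],[2,[0,0.2,0],0]]'
```

```text
time_s: 13.35
ee_pos: [585.4, 48.3, 113.2]
ee_rot: [-90.9, -0.3, 90.0]
force: [0.4, 0.2, 0.0]
gripper_width: 34.2
time_s: 13.65
ee_pos: [585.5, 48.4, 113.1]
ee_rot: [-91.0, -0.3, 90.0]
force: [-2.6, 0.2, 10.3]
gripper_width: 34.3
```

Contact at z=113 (10 N), so the feet are on the flap. Release and lift.

```bash
python3 -m handwheel '[[5,[0,-0.1,0],0],[5,[0,-0.1,0],0],[5,[0,-0.1,0],0],[5,[0,-4,0],0],[5,[0,-8,0],0],[5,[0,-12,0],0],[5,[0,-14,0],0],[5,[0,-14,0],0]]'; python3 - <<'E'
from h import *
rel((470,200,290),0)
im=vision.grab_frame('wrist');crop(im,140,60,500,330,2.2,'pics/n1.png')
im=vision.grab_frame('top');crop(im,250,140,380,220,6,'pics/n2.png')
E
```

```text
time_s: 14.45
ee_pos: [584.7, 47.8, 256.4]
ee_rot: [-91.4, -0.3, 90.0]
force: [0.4, 0.2, -0.1]
gripper_width: 49.7
t 14.45 pose [584.7  47.8 256.4] [-91.4  -0.3  90. ] F [ 0.4  0.2 -0.1] w 49.7 q [  3.  17.  85.   0.  76. -87.]
rel cm [15.24 -3.56 11.38] turn 90.0
```

View pics/n1.png

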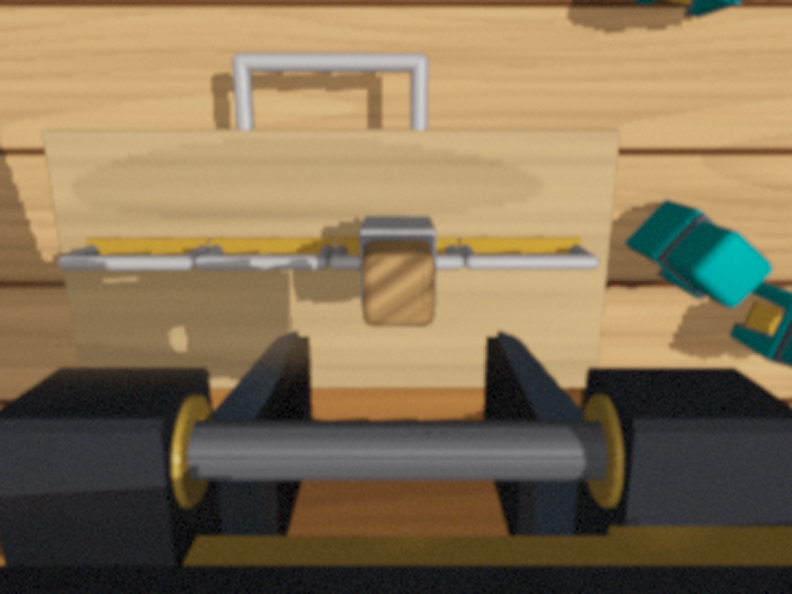

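View pics/n2.png

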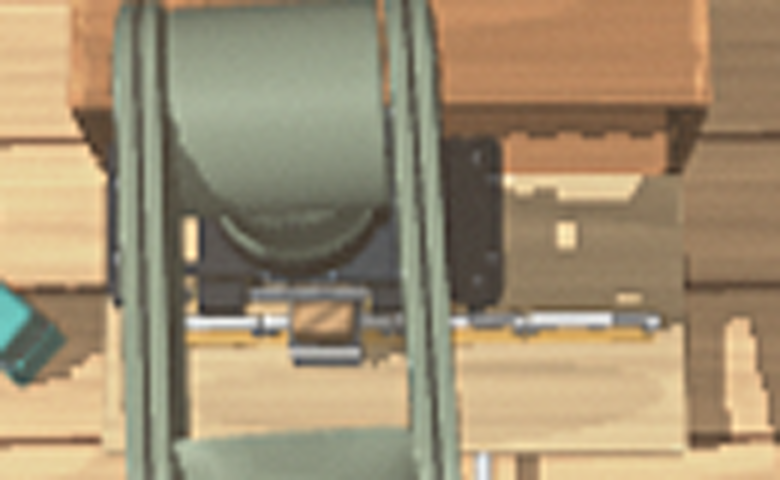

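Clip P is on eye B, upright across the bar. Next is Q.

```bash
python3 -c "
from h import *
rel((405.5,316.5,150),109.5)"
```

```text
t 14.55 pose [582.6  47.7 252.2] [-90.9  -0.3  90. ] F [-0.  -0.3  0.2] w 50.6 q [  3.  17.  85.   0.  76. -87.]
rel cm [26.84 10.05 17.87] turn -19.5
```

```bash
python3 -m handwheel '[[6,[4,1,2.7],-4],[6,[8,2,5.4],-8],[6,[12,3,8],-12],[6,[16,4,10.7],-16],[6,[20,5,13.4],-19.5],[6,[24,7,16],-19.5],[6,[26.8,9,17.9],-19.5],[6,[26.8,10,17.9],-19.5],[6,[26.8,10,17.9],-19.5]]'; python3 - <<'E'
from h import *
rel((405.5,316.5,55),109.5)
w=cam('wrist');im=vision.grab_frame('wrist');crop(im,140,60,500,330,2.2,'pics/o1.png')
p=proj((405.5,316.5,92),w);print(p,(p-[140,60])*2.2)
E
```

```text
time_s: 15.45
ee_pos: [403.2, 315.0, 147.3]
ee_rot: [-90.6, 0.2, 109.6]
force: [1.8, -0.7, -0.6]
gripper_width: 59.6
t 15.45 pose [403.2 315.  147.3] [-90.6   0.2 109.6] F [ 1.8 -0.7 -0.6] w 59.6 q [ 37.  16. 104.  -0.  60. -72.]
rel cm [ 0.1   9.23 -0.17] turn 0.1
[322.54077122 211.9851422 ] [401.58969668 334.36731283]
```

View pics/o1.png

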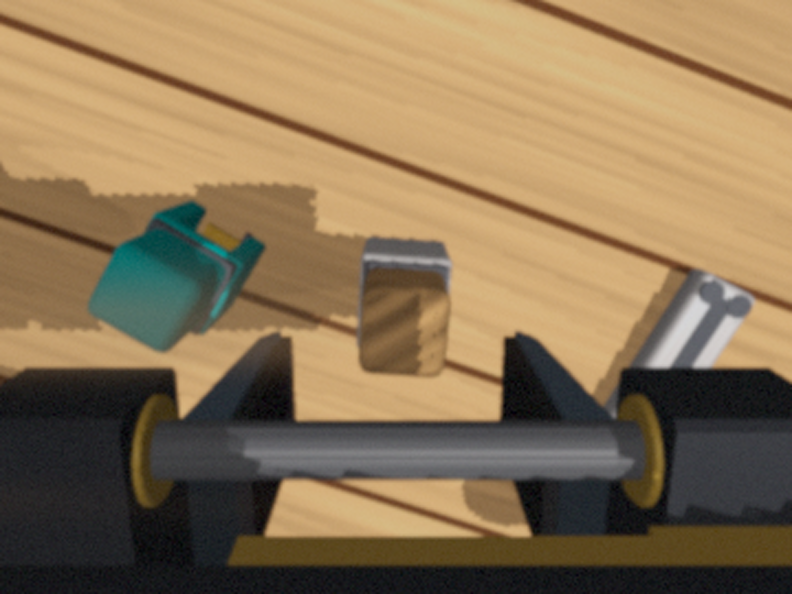

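```bash
cat >> h.py <<'E'
def toolz(rows_z,col):
    # tool-frame x,z offset of image points at world heights
    from scipy.spatial.transform import Rotation as R
    s=state();M=R.from_euler('xyz',s['ee_rot'],degrees=True).as_matrix();w=cam('wrist')
    for (c,r),z in rows_z:
        P=onz((c,r),w,z);d=M.T@(P-s['ee_pos']);print('  px',np.round((c,r)),'z',z,'tool x,z',np.round(d[[0,2]],1))
E
python3 - <<'E'
from h import *
o=lambda x,y:(140+x/2.2,60+y/2.2)
toolz([(o(404,375),92),(o(404,240),0),(o(404,260),50),(o(358,330),92),(o(448,330),92)],0)
E
```

```text
px [324. 230.] z 92 tool x,z [  1.8 -19.2]
  px [324. 169.] z 0 tool x,z [ 2.7 18.9]
  px [324. 178.] z 50 tool x,z [ 2.1 18.2]
  px [303. 210.] z 92 tool x,z [-15.8  -0.8]
  px [344. 210.] z 92 tool x,z [18.5 -0.8]
```

```bash
python3 -m handwheel '[[6,[0.15,4,-0.25],0],[6,[0.15,7,-0.25],0],[6,[0.15,9,-0.25],0],[6,[0.15,9,-0.25],0],[2,[0.15,9,-0.25],0],[2,[0.15,9,-0.25],0],[2,[0.15,9,-0.25],0],[2,[0.15,9,-0.25],0],[2,[0.15,9,-0.25],0],[2,[0.15,9,-0.25],0]]' 40; python3 -m handwheel '[[2,[0,0,0],0],[2,[0,0,0],0],[2,[0,-4,0],0],[2,[0,-8,0],0],[2,[0,-12,0],0],[2,[0,-16,0],0],[2,[0,-16,0],0],[2,[0,-16,0],0]]'; python3 - <<'E'
from h import *
rel((582.5,121,200),90)
held()
im=vision.grab_frame('wrist');crop(im,240,160,400,310,5,'pics/p1.png')
E
```

```text
time_s: 16.5
ee_pos: [408.4, 318.0, 60.0]
ee_rot: [-90.9, 0.1, 109.5]
force: [0.2, -1.1, 5.4]
gripper_width: 34.1
time_s: 17.3
ee_pos: [405.7, 317.4, 220.1]
ee_rot: [-90.9, 0.1, 109.6]
force: [-0.3, -1.0, -2.4]
gripper_width: 33.8
t 17.3 pose [405.7 317.4 220.1] [-9.090e+01  1.000e-01  1.096e+02] F [-0.3 -1.  -2.4] w 33.8 q [ 37.  12.  97.  -0.  70. -72.]
rel cm [-24.42   2.22 -10.05] turn 19.6
cork edge top [289.  228.6] [355.5 228.6] cross top outer [291.1 199.4] [352.6 199.4] foot outer [297.2 183.3] [346.  183.3]
```

View pics/p1.png

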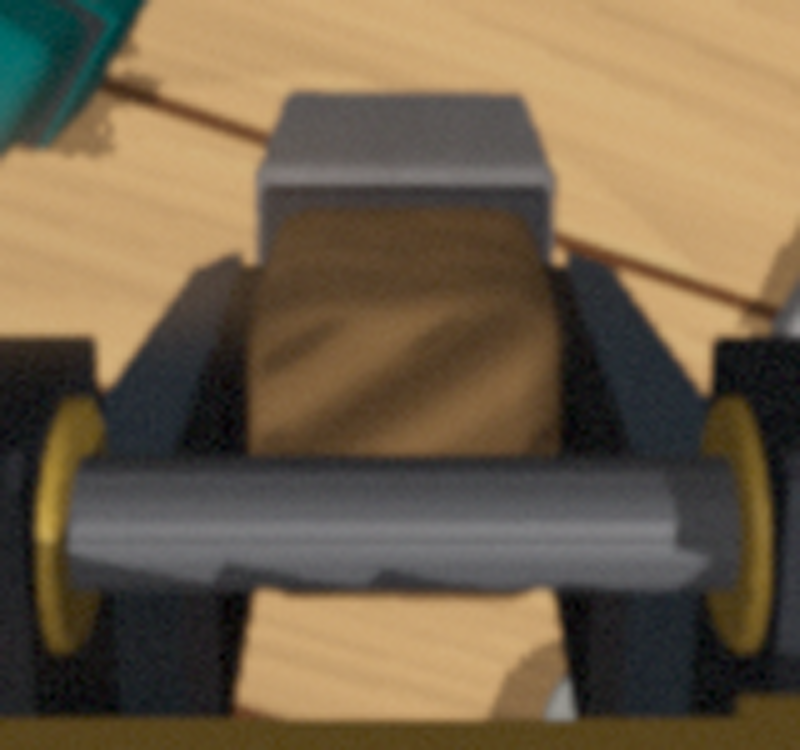

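Held with an offset of about +4 mm along tool z (foot edge at row 178.6 vs 183.3), so I'll aim TCP x=587.5 at eye A.

```bash
python3 -m handwheel '[[2,[-4,0,-1.8],4],[2,[-8,0,-3.6],8],[2,[-12,0,-5.2],12],[2,[-16,0,-7],16],[2,[-20,0.5,-8.8],19.6],[2,[-24.5,1.2,-10.5],19.6],[2,[-24.6,2.2,-10.5],19.6],[2,[-24.6,2.2,-10.5],19.6],[2,[-24.6,2.2,-10.5],19.6]]'; python3 - <<'E'
from h import *
rel((587.5,121,116),90)
held()
w=cam('wrist')
im=vision.grab_frame('wrist');crop(im,140,60,500,330,2.2,'pics/q1.png')
for p in [(583.7,83.5,89),(583.7,157,89),(583.7,9.7,89)]: print((proj(p,w)-[140,60])*2.2)
E
```

```text
time_s: 18.25
ee_pos: [585.2, 120.7, 197.2]
ee_rot: [-90.6, -0.1, 90.0]
force: [0.7, -0.2, -1.1]
gripper_width: 34.0
t 18.25 pose [585.2 120.7 197.2] [-90.6  -0.1  90. ] F [ 0.7 -0.2 -1.1] w 34.0 q [ 11.  21.  89.  -0.  70. -79.]
rel cm [ 0.01  8.13 -0.15] turn -0.0
cork edge top [288.7 228.1] [355.2 228.1] cross top outer [290.9 199. ] [352.4 199. ] foot outer [297. 183.] [345.9 183. ]
[317.41157591 288.9022813 ]
[477.4764242  288.73554827]
[156.67658632 289.06971238]
```

View pics/q1.png

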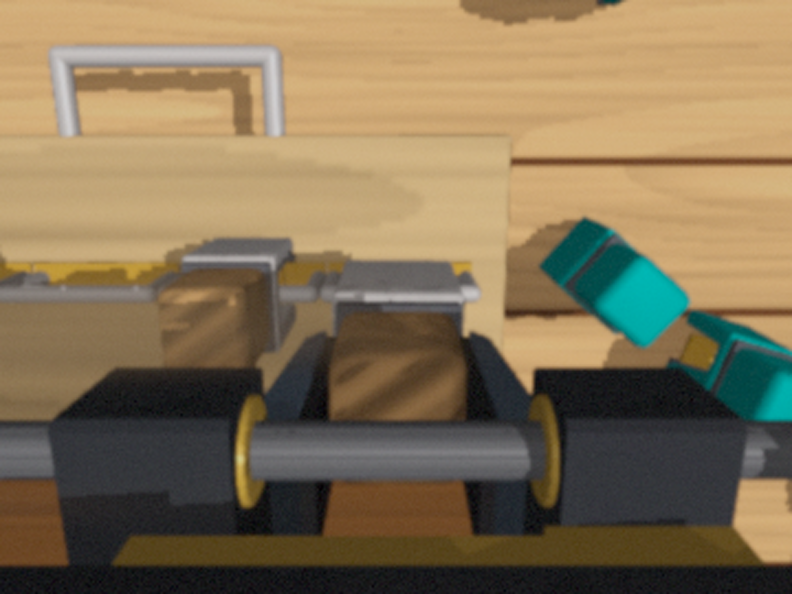

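```bash
python3 -m handwheel '[[2,[0,2.5,-0.1],0],[2,[0,4,-0.1],0],[2,[0,5,-0.1],0],[2,[0,6,-0.1],0],[2,[0,7,-0.1],0],[2,[0,7.7,-0.1],0],[2,[0,8,-0.1],0],[2,[0,8.2,-0.1],0]]'; python3 -m handwheel '[[2,[0,0.1,0],0],[2,[0,0.2,0],0],[2,[0,0.2,0],0]]'
```

```text
time_s: 19.1
ee_pos: [587.7, 121.3, 116.1]
ee_rot: [-90.7, -0.1, 90.0]
force: [-2.2, -0.7, 8.9]
gripper_width: 34.2
time_s: 19.4
ee_pos: [587.7, 121.3, 116.1]
ee_rot: [-90.7, -0.1, 90.0]
force: [-3.9, -0.1, 8.4]
gripper_width: 34.1
```

```bash
python3 -m handwheel '[[2,[0,0.3,0],0],[2,[0,0.4,0],0],[2,[0,0.4,0],0]]'; python3 -m handwheel '[[5,[0,-0.1,0],0],[5,[0,-0.1,0],0],[5,[0,-0.1,0],0],[5,[0,-4,0],0],[5,[0,-8,0],0],[5,[0,-12,0],0],[5,[0,-14,0],0],[5,[0,-14,0],0]]'; python3 - <<'E'
from h import *
rel((592.5,-306,150),90)
im=vision.grab_frame('wrist');crop(im,140,60,500,330,2.2,'pics/r1.png')
im=vision.grab_frame('top');cv2.imwrite('pics/r2.png',im[:,:,::-1])
E
```

```text
time_s: 19.7
ee_pos: [587.7, 121.3, 116.0]
ee_rot: [-90.8, -0.1, 90.0]
force: [-6.8, -0.2, 17.8]
gripper_width: 34.2
time_s: 20.5
ee_pos: [587.5, 121.2, 259.2]
ee_rot: [-91.2, -0.2, 90.0]
force: [-0.7, 0.0, 0.2]
gripper_width: 49.7
t 20.5 pose [587.5 121.2 259.2] [-91.2  -0.2  90. ] F [-0.7  0.   0.2] w 49.7 q [ 11.  19.  83.  -0.  77. -79.]
rel cm [-42.76  10.77  -0.28] turn -0.0
```

View pics/r1.png

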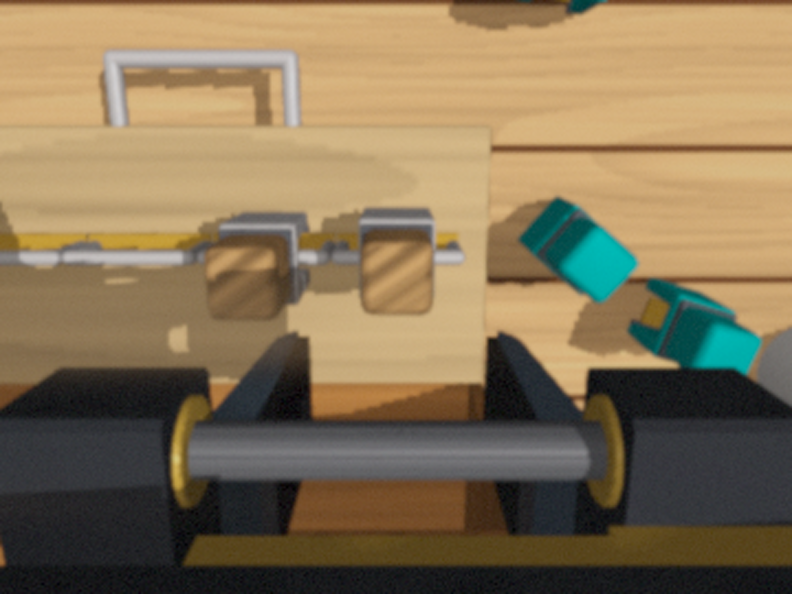

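View pics/r2.png

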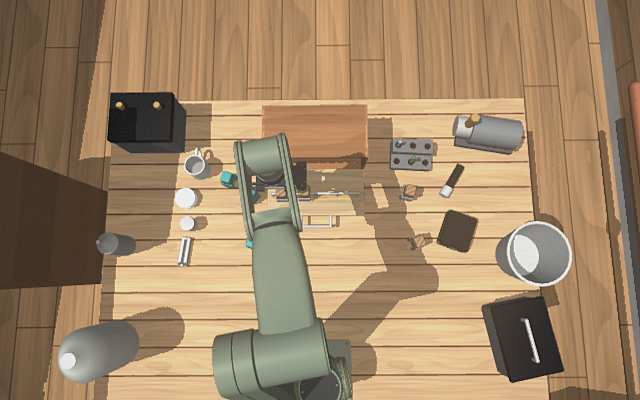

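Two clips are on (eyes B and A). Now look at the right-hand ones from (400,-315,320) with yaw -90.

```bash
python3 -c "
from h import *
rel((400,-315,320),-89.9)"; python3 -m handwheel '[[6,[-4,-1,1.7],8.5],[6,[-8,-2,3.4],17],[6,[-12,-3,5],25.5],[6,[-16,-4,6.8],34],[6,[-20,-5,8.5],42.5],[6,[-24,-6,10.3],51],[6,[-28,-6,12],59],[6,[-32,-6,13.7],68],[6,[-36,-6,15.4],76],[6,[-40,-6,17.2],85]]'; python3 -c "
from h import *
rel((400,-315,320),-90)"
```

```text
t 20.6 pose [585.4 120.9 254.9] [-90.7  -0.1  90. ] F [-0.1  0.5 -1. ] w 50.3 q [ 11.  19.  83.  -0.  77. -79.]
rel cm [-43.58  -6.84  18.45] turn 179.9
time_s: 21.6
ee_pos: [411.1, -280.3, 309.3]
ee_rot: [-89.8, -0.6, 5.0]
force: [0.6, -0.6, 0.7]
gripper_width: 60.1
t 21.6 pose [ 411.1 -280.3  309.3] [-89.8  -0.6   5. ] F [ 0.6 -0.6  0.7] w 60.1 q [-36.   8.  89.   1.  82. -41.]
rel cm [-1.4  -1.09 -3.36] turn 95.0
```

```bash
python3 -m handwheel '[[6,[-1.4,-1,-3.4],8.5],[6,[-1.4,-1,-3.4],17],[6,[-1.4,-1,-3.4],25.5],[6,[-1.4,-1,-3.4],34],[6,[-1.4,-1,-3.4],42.5],[6,[-1.4,-1,-3.4],51],[6,[-1.4,-1,-3.4],59.5],[6,[-1.4,-1,-3.4],68],[6,[-1.4,-1,-3.4],76.5],[6,[-1.4,-1,-3.4],85]]';python3 -m handwheel '[[6,[0,0,0],8.5],[6,[0,0,0],10],[6,[0,0,0],10]]'; python3 - <<'E'
from h import *
rel((400,-315,320),-90)
im=vision.grab_frame('wrist');cv2.imwrite('pics/s1.png',im[:,:,::-1]);crop(im,220,0,420,200,3,'pics/s2.png')
E
```

```text
time_s: 22.6
ee_pos: [399.4, -315.0, 316.4]
ee_rot: [-89.6, 0.4, -80.3]
force: [1.0, 0.9, -0.2]
gripper_width: 59.9
time_s: 22.9
ee_pos: [398.9, -314.5, 313.9]
ee_rot: [-89.9, 0.6, -90.3]
force: [0.3, 1.0, 0.6]
gripper_width: 59.9
t 22.9 pose [ 398.9 -314.5  313.9] [-89.9   0.6 -90.3] F [0.3 1.  0.6] w 59.9 q [-40.  10.  87.   1.  84.  50.]
rel cm [ 0.04 -0.61  0.11] turn -0.3
```

View pics/s1.png

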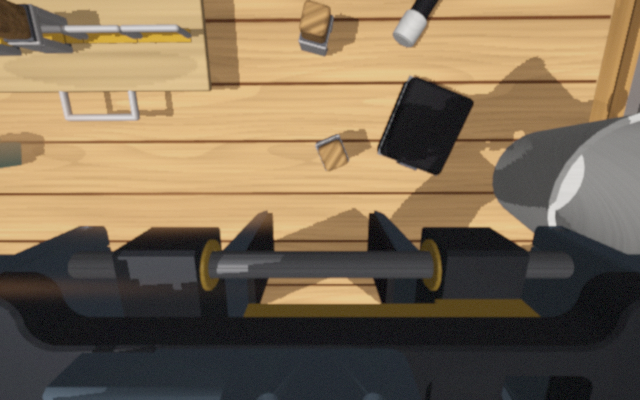

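View pics/s2.png

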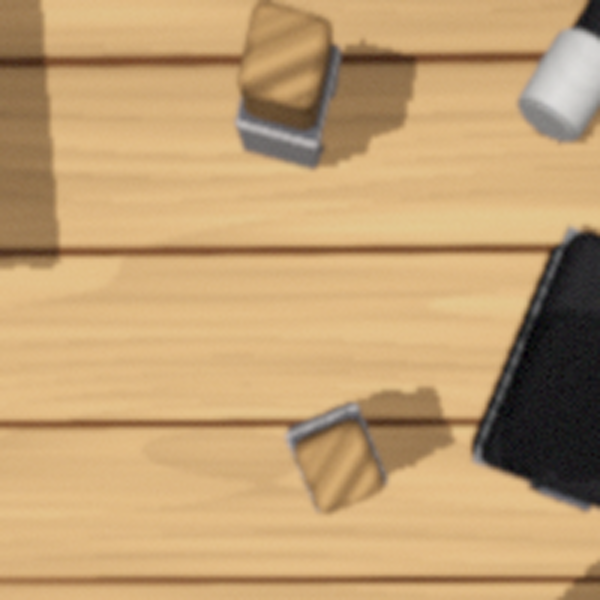

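S (crop (338,460)) and R (crop (285,65)) are cork-topped with steel legs. Clip y is at about -65° for S and about 73° (equivalently -107°) for R.

```bash
python3 - <<'E'
from meas import *
w=cam('wrist');t=cam('top')
o=lambda l:[(220+x/3,0+y/3) for x,y in l]
S=o([(293,453),(358,418),(385,483),(328,512)]);R=o([(258,2),(332,22),(318,98),(242,78)])
corners(w,S);corners(w,R)
print(tri([(np.mean(S,0),w),((418.4,241),t)]),tri([(np.mean(R,0),w),((385+153/6,165+152/6),t)]))
rel((422,-325,150),-65)
E
```

```text
edge 33.4 ang 117.8
  edge 32.1 ang 23.4
  edge 29.5 ang 117.1
  edge 31.7 ang 30.5
  centre [ 425.6 -331.8]
  edge 30.8 ang 76.1
  edge 28.3 ang 168.4
  edge 32.3 ang 76.3
  edge 28.3 ang 165.5
  centre [ 595.6 -308.8]
(array([ 424.01546424, -331.58105394,   66.36269898]), [array([-0.8, -0.8]), array([0.4, 0.3])]) (array([ 593.73161796, -307.48334374,   90.96491137]), [array([-1. ,  2.1]), array([ 0.4, -0.7])])
t 22.95 pose [ 399.  -314.6  314.3] [-89.8   0.6 -90.3] F [-0.2 -0.4  0.9] w 60.0 q [-40.  10.  87.   1.  84.  50.]
rel cm [ 1.2  16.43  2.26] turn -25.3
```

```bash
python3 -m handwheel '[[6,[1.5,5,2.5],-8],[6,[1.5,10,2.5],-16],[6,[1.5,13,2.5],-25],[6,[1.5,16,2.5],-26],[6,[1.5,16.4,2.5],-26],[6,[1.5,16.4,2.5],-26]]'; python3 - <<'E'
from h import *
rel((425.6,-330,57),-64)
im=vision.grab_frame('wrist');crop(im,140,60,500,330,2.2,'pics/t1.png')
E
```

```text
time_s: 23.55
ee_pos: [424.1, -327.8, 149.6]
ee_rot: [-89.6, 0.6, -64.3]
force: [0.4, -0.1, 1.5]
gripper_width: 60.2
t 23.55 pose [ 424.1 -327.8  149.6] [-89.6   0.6 -64.3] F [ 0.4 -0.1  1.5] w 60.2 q [-39.  18. 100.   1.  62.  25.]
rel cm [ 0.35  9.26 -0.02] turn -0.3
```

View pics/t1.png

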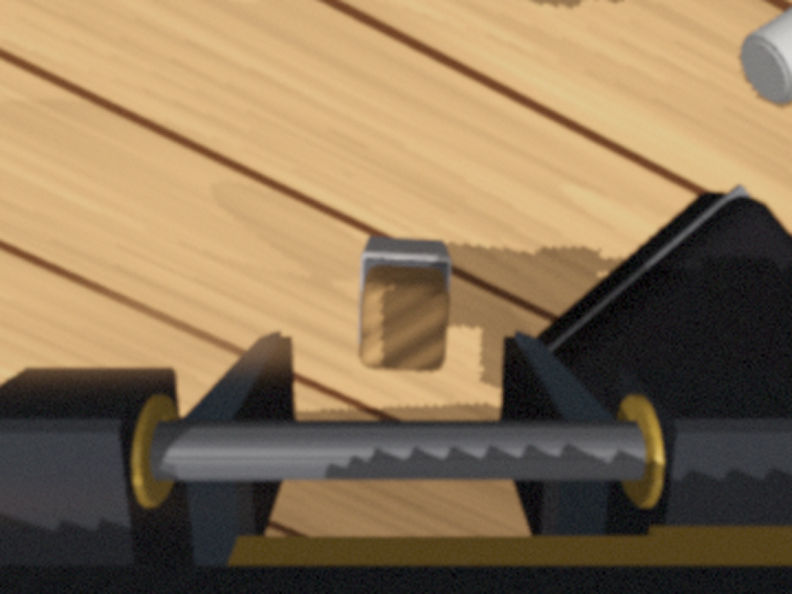

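```bash
python3 - <<'E'
from h import *
o=lambda x,y:(140+x/2.2,60+y/2.2)
rel((425,-330,57),-64)
toolz([(o(404,370),92),(o(404,238),0),(o(404,257),50),(o(359,330),92),(o(448,330),92)],0)
E
```

```text
t 23.6 pose [ 424.9 -328.5  151. ] [-89.6   0.4 -64.3] F [-0.6 -0.2  0.6] w 60.0 q [-39.  18. 100.   1.  62.  25.]
rel cm [ 0.21  9.4  -0.13] turn -0.3
  px [324. 228.] z 92 tool x,z [  3.8 -17.7]
  px [324. 168.] z 0 tool x,z [ 4.8 19.6]
  px [324. 177.] z 50 tool x,z [ 4.2 19.2]
  px [303. 210.] z 92 tool x,z [-13.6  -1.3]
  px [344. 210.] z 92 tool x,z [20.7 -1.3]
```

```bash
python3 - <<'E'
from h import *
o=lambda x,y:(140+x/2.2,60+y/2.2)
toolz([(o(548,348),55),(o(620,290),55),(o(735,190),55)],0)
E
```

```text
px [389. 218.] z 55 tool x,z [ 69.  -21.3]
  px [422. 192.] z 55 tool x,z [98.9  5.5]
  px [474. 146.] z 55 tool x,z [143.5  48.9]
```

```bash
python3 -m handwheel '[[5.5,[0.35,4,0.15],0.5],[5.5,[0.35,7,0.15],0.5],[5.5,[0.35,9.3,0.15],0.5],[5.5,[0.35,9.3,0.15],0.5],[2,[0.35,9.3,0.15],0.5],[2,[0.35,9.3,0.15],0.5],[2,[0.35,9.3,0.15],0.5],[2,[0.35,9.3,0.15],0.5],[2,[0.35,9.3,0.15],0.5],[2,[0.35,9.3,0.15],0.5]]' 40; python3 -m handwheel '[[2,[0,0,0],0],[2,[0,0,0],0],[2,[0,-4,0],0],[2,[0,-8,0],0],[2,[0,-12,0],0],[2,[0,-16,0],0],[2,[0,-16,0],0],[2,[0,-16,0],0]]'; python3 - <<'E'
from h import *
rel((584,-27,200),-90)
held()
im=vision.grab_frame('wrist');crop(im,240,160,400,310,5,'pics/u1.png')
E
```

```text
time_s: 24.6
ee_pos: [429.1, -330.8, 59.8]
ee_rot: [-89.5, 0.2, -64.8]
force: [-0.4, 1.8, 7.1]
gripper_width: 34.1
time_s: 25.4
ee_pos: [428.1, -332.1, 220.2]
ee_rot: [-89.5, 0.2, -64.8]
force: [-0.4, 0.6, -2.1]
gripper_width: 33.9
t 25.4 pose [ 428.1 -332.1  220.2] [-89.5   0.2 -64.8] F [-0.4  0.6 -2.1] w 33.9 q [-39.  15.  93.   1.  71.  25.]
rel cm [-20.95   2.34  27.08] turn 25.2
cork edge top [285.4 229.4] [351.8 229.3] cross top outer [288.2 199.9] [349.7 199.9] foot outer [294.8 183.6] [343.6 183.6]
```

View pics/u1.png

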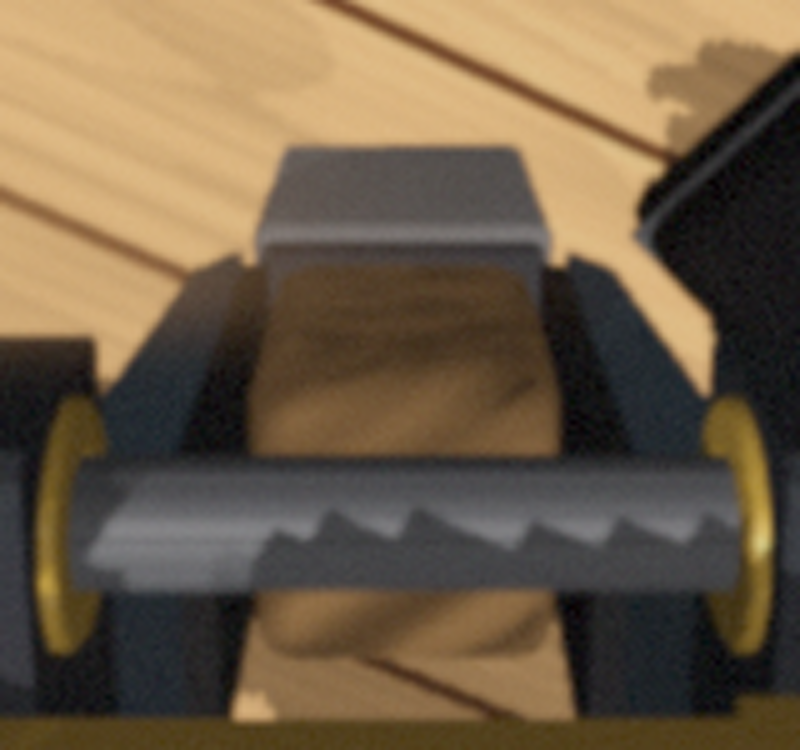

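Held with an offset of -4.5 mm, so TCP x=588.5 for eye C (y=-27).

```bash
python3 -m handwheel '[[2,[-3,0,4.1],4],[2,[-6,0,8.2],8],[2,[-9,0,12.3],12],[2,[-12.3,0,16.5],16],[2,[-15.4,0.3,20.6],20],[2,[-18.5,0.8,24.8],25.2],[2,[-20.8,1.6,27.5],25.2],[2,[-20.8,2.3,27.5],25.2],[2,[-20.8,2.3,27.5],25.2],[2,[-20.8,2.3,27.5],25.2]]'; python3 - <<'E'
from h import *
rel((588.5,-27,116),-90)
w=cam('wrist')
im=vision.grab_frame('wrist');crop(im,140,60,500,330,2.2,'pics/v1.png')
for p in [(583.7,-64,89),(583.7,10,89),(583.7,-138,89)]: print((proj(p,w)-[140,60])*2.2)
E
```

```text
time_s: 26.45
ee_pos: [586.7, -26.8, 197.9]
ee_rot: [-89.9, 0.5, -90.0]
force: [0.1, -0.6, -0.7]
gripper_width: 33.8
t 26.45 pose [586.7 -26.8 197.9] [-89.9   0.5 -90. ] F [ 0.1 -0.6 -0.7] w 33.8 q [-4. 20. 90.  1. 70. 86.]
rel cm [0.09 8.19 0.17] turn -0.0
[477.17019063 302.3360225 ]
[317.35262058 302.16674409]
[637.58502992 302.50593353]
```

View pics/v1.png

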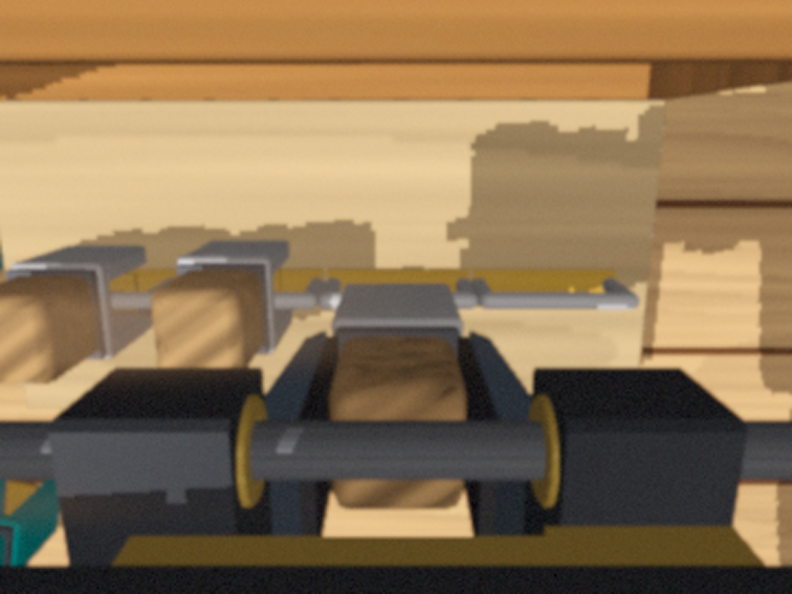

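The bar and joints appear where predicted (row 300 vs 302). Pressing.

```bash
python3 -m handwheel '[[2,[0.05,2.5,0.1],0],[2,[0.05,4,0.1],0],[2,[0.05,5,0.1],0],[2,[0.05,6,0.1],0],[2,[0.05,7,0.1],0],[2,[0.05,7.7,0.1],0],[2,[0.05,8,0.1],0],[2,[0.05,8.2,0.1],0]]'; python3 -m handwheel '[[2,[0,0.1,0],0],[2,[0,0.3,0],0],[2,[0,0.3,0],0]]'
```

```text
time_s: 27.3
ee_pos: [588.6, -26.9, 116.2]
ee_rot: [-89.8, 0.5, -90.1]
force: [-0.4, 0.2, -0.5]
gripper_width: 33.8
time_s: 27.6
ee_pos: [588.8, -26.8, 115.7]
ee_rot: [-89.7, 0.5, -90.1]
force: [-4.2, 0.6, 10.4]
gripper_width: 34.0
```

```bash
python3 -m handwheel '[[2,[0,0.2,0],0],[2,[0,0.3,0],0],[2,[0,0.3,0],0]]'; python3 -m handwheel '[[5,[0,-0.1,0],0],[5,[0,-0.1,0],0],[5,[0,-0.1,0],0],[5,[0,-4,0],0],[5,[0,-8,0],0],[5,[0,-12,0],0],[5,[0,-14,0],0],[5,[0,-14,0],0]]'; python3 - <<'E'
from h import *
rel((594.5,-308,150),-105)
im=vision.grab_frame('wrist');crop(im,140,60,500,330,2.2,'pics/w1.png')
im=vision.grab_frame('top');crop(im,380,150,470,260,6,'pics/w2.png')
E
```

```text
time_s: 27.9
ee_pos: [588.7, -26.7, 115.6]
ee_rot: [-89.6, 0.5, -90.0]
force: [-5.7, 0.8, 13.2]
gripper_width: 33.9
time_s: 28.7
ee_pos: [589.7, -28.0, 259.0]
ee_rot: [-89.2, 0.4, -90.0]
force: [0.6, -0.5, -1.1]
gripper_width: 50.4
t 28.7 pose [589.7 -28.  259. ] [-89.2   0.4 -90. ] F [ 0.6 -0.5 -1.1] w 50.4 q [-4. 18. 84.  0. 78. 86.]
rel cm [28.08 10.69  0.35] turn 15.0
```

View pics/w1.png

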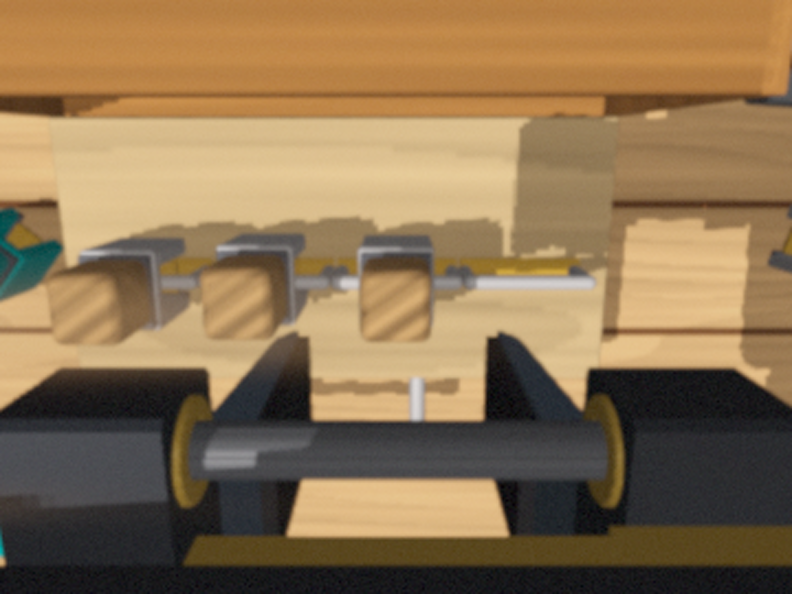

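View pics/w2.png

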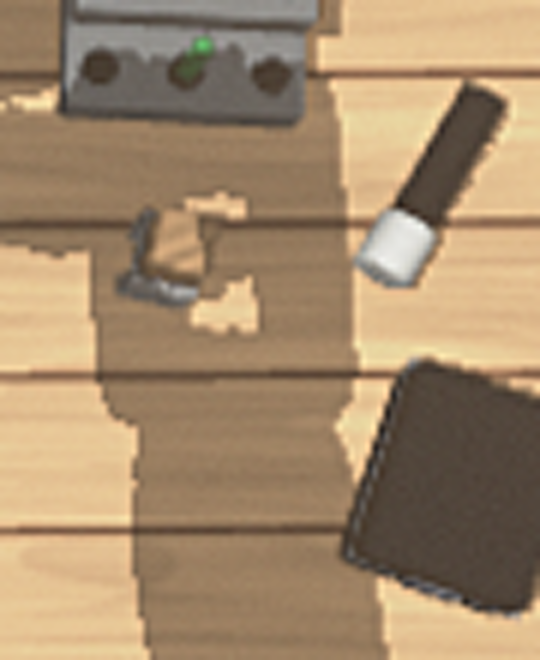

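Three clips are on the rail; R is still at crop (175,243). Moving over R.

```bash
python3 -m handwheel '[[6,[4,1,0],3],[6,[8,2,0.1],6],[6,[12,3,0.1],9],[6,[16,4,0.2],12],[6,[20,5,0.3],15],[6,[24,7,0.3],15],[6,[28,9,0.3],15],[6,[28,10.6,0.3],15],[6,[28,10.6,0.3],15]]'; python3 - <<'E'
from h import *
rel((594.5,-308,58),-105)
im=vision.grab_frame('wrist');crop(im,140,60,500,330,2.2,'pics/x1.png')
E
```

```text
time_s: 29.7
ee_pos: [587.9, -306.7, 140.7]
ee_rot: [-90.4, 0.7, -105.2]
force: [-0.1, 1.3, -0.7]
gripper_width: 60.2
t 29.7 pose [ 587.9 -306.7  140.7] [ -90.4    0.7 -105.2] F [-0.1  1.3 -0.7] w 60.2 q [-29.  29.  83.   1.  68.  76.]
rel cm [0.05 8.27 0.73] turn -0.2
```

View pics/x1.png

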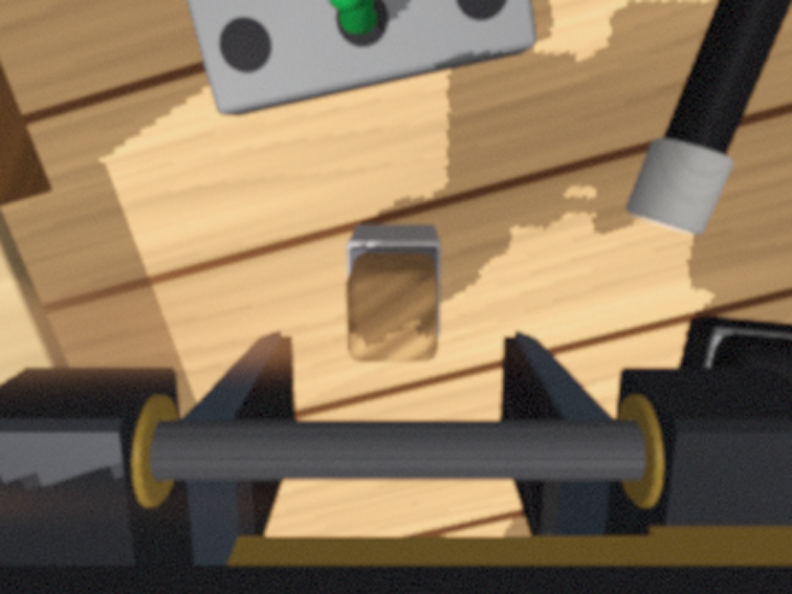

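```bash
python3 - <<'E'
from h import *
o=lambda x,y:(140+x/2.2,60+y/2.2)
rel((594.5,-308,58),-105)
toolz([(o(393,362),92),(o(393,226),0),(o(393,245),50),(o(347,310),92),(o(438,310),92)],0)
E
```

```text
t 29.75 pose [ 589.1 -306.3  142.9] [ -90.2    0.6 -105.1] F [ 0.1  0.8 -0.4] w 59.9 q [-29.  29.  83.   1.  69.  76.]
rel cm [0.11 8.49 0.6 ] turn -0.1
  px [319. 225.] z 92 tool x,z [ -0.8 -10.8]
  px [319. 163.] z 0 tool x,z [-1.1 27.7]
  px [319. 171.] z 50 tool x,z [-0.9 26.6]
  px [298. 201.] z 92 tool x,z [-17.7   9.6]
  px [339. 201.] z 92 tool x,z [15.8  9.6]
```

```bash
python3 -m handwheel '[[5.5,[-0.1,4,0.4],0],[5.5,[-0.1,6.5,0.4],0],[5.5,[-0.1,8.3,0.4],0],[5.5,[-0.1,8.3,0.4],0],[2,[-0.1,8.3,0.4],0],[2,[-0.1,8.3,0.4],0],[2,[-0.1,8.3,0.4],0],[2,[-0.1,8.3,0.4],0],[2,[-0.1,8.3,0.4],0],[2,[-0.1,8.3,0.4],0]]' 40; python3 -m handwheel '[[2,[0,0,0],0],[2,[0,0,0],0],[2,[0,-4,0],0],[2,[0,-8,0],0],[2,[0,-12,0],0],[2,[0,-16,0],0],[2,[0,-16,0],0],[2,[0,-16,0],0]]'; python3 - <<'E'
from h import *
rel((584,-101,200),-90)
held()
im=vision.grab_frame('wrist');crop(im,240,160,400,310,5,'pics/y1.png')
E
```

```text
time_s: 30.75
ee_pos: [594.1, -305.9, 61.7]
ee_rot: [-90.0, 0.6, -105.1]
force: [-0.4, 0.2, 7.3]
gripper_width: 33.8
time_s: 31.55
ee_pos: [593.7, -307.5, 222.0]
ee_rot: [-90.0, 0.6, -105.1]
force: [-0.3, -0.6, -1.1]
gripper_width: 34.3
t 31.55 pose [ 593.7 -307.5  222. ] [ -90.     0.6 -105.1] F [-0.3 -0.6 -1.1] w 34.3 q [-29.  27.  75.   1.  78.  76.]
rel cm [-19.67   2.4   -6.32] turn -15.1
cork edge top [286.  230.4] [352.4 230.3] cross top outer [288.7 200.8] [350.1 200.7] foot outer [295.2 184.4] [343.9 184.3]
```

View pics/y1.png

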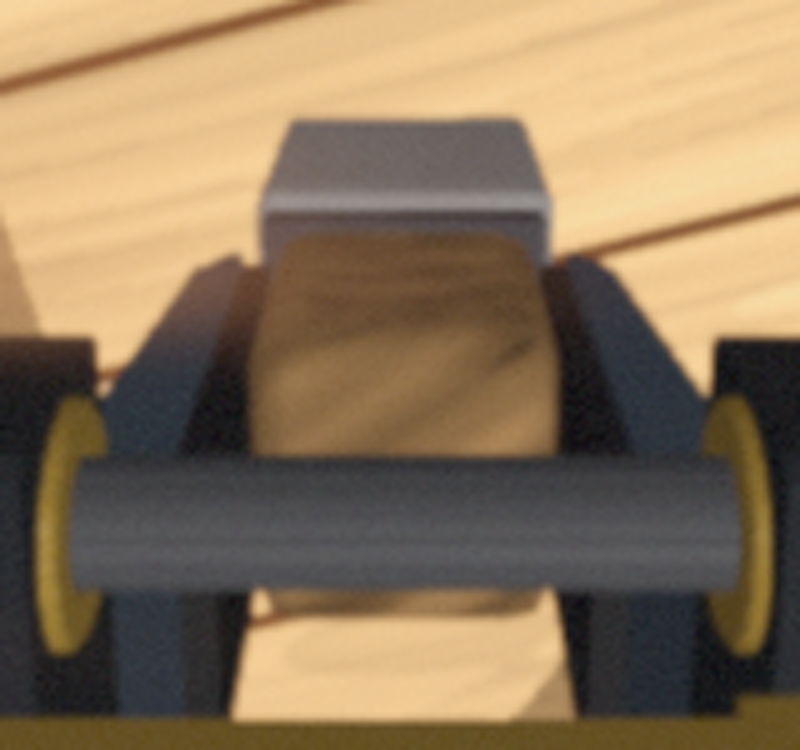

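```bash
python3 -m handwheel '[[2,[-4,0,-1.3],-4],[2,[-8,0,-2.6],-8],[2,[-12,0,-3.9],-12],[2,[-16,0.5,-5.1],-15.1],[2,[-19.6,1.2,-6.3],-15.1],[2,[-19.6,2.2,-6.3],-15.1],[2,[-19.6,2.2,-6.3],-15.1],[2,[-19.6,2.2,-6.3],-15.1]]'; python3 - <<'E'
from h import *
rel((583.5,-101,117),-90)
w=cam('wrist')
im=vision.grab_frame('wrist');crop(im,140,60,500,330,2.2,'pics/z1.png')
for p in [(583.7,-64,89),(583.7,10,89),(583.7,-138,89)]: print((proj(p,w)-[140,60])*2.2)
E
```

```text
time_s: 32.4
ee_pos: [582.7, -102.1, 199.3]
ee_rot: [-90.2, 0.7, -90.0]
force: [-0.6, -1.0, -0.7]
gripper_width: 33.6
t 32.4 pose [ 582.7 -102.1  199.3] [-90.2   0.7 -90. ] F [-0.6 -1.  -0.7] w 33.6 q [-11.  20.  89.   1.  71.  78.]
rel cm [-0.01  8.23  0.1 ] turn -0.0
[315.59026009 292.06893306]
[156.78388658 291.81147643]
[475.23790491 292.32775355]
```

View pics/z1.png

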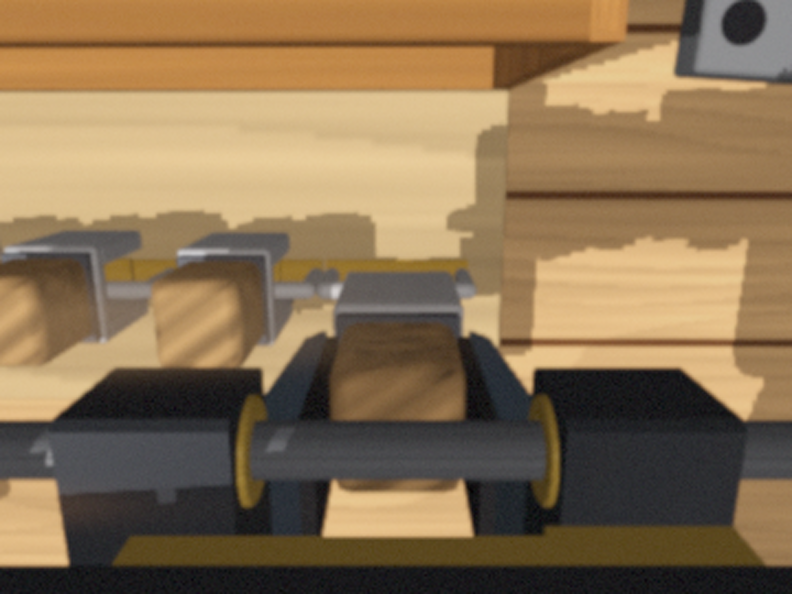

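```bash
python3 -m handwheel '[[2,[0,2.5,0],0],[2,[0,4,0],0],[2,[0,5,0],0],[2,[0,6,0],0],[2,[0,7,0],0],[2,[0,7.7,0],0],[2,[0,8,0],0],[2,[0,8.2,0],0]]'; python3 -m handwheel '[[2,[0,0.1,0],0],[2,[0,0.3,0],0],[2,[0,0.3,0],0]]'
```

```text
time_s: 33.25
ee_pos: [583.2, -101.4, 117.6]
ee_rot: [-90.1, 0.7, -90.1]
force: [-1.7, 0.8, 11.1]
gripper_width: 33.7
time_s: 33.55
ee_pos: [583.3, -101.4, 117.6]
ee_rot: [-90.0, 0.6, -90.0]
force: [-5.3, -0.1, 14.0]
gripper_width: 33.7
```

```bash
python3 -m handwheel '[[2,[0,0.2,0],0],[5,[0,-0.1,0],0],[5,[0,-0.1,0],0],[5,[0,-0.1,0],0],[5,[0,-4,0],0],[5,[0,-8,0],0],[5,[0,-12,0],0],[5,[0,-14,0],0],[5,[0,-14,0],0]]'; python3 - <<'E'
from h import *
rel((400,10,250),0)
im=vision.grab_frame('wrist');crop(im,140,60,500,330,2.2,'pics/aa1.png')
E
```

```text
time_s: 34.45
ee_pos: [585.1, -103.3, 261.0]
ee_rot: [-89.6, 0.5, -90.0]
force: [-0.3, 0.7, -0.4]
gripper_width: 49.9
t 34.45 pose [ 585.1 -103.3  261. ] [-89.6   0.5 -90. ] F [-0.3  0.7 -0.4] w 49.9 q [-11.  18.  83.   1.  79.  78.]
rel cm [-11.3    1.07 -18.53] turn -90.0
```

View pics/aa1.png

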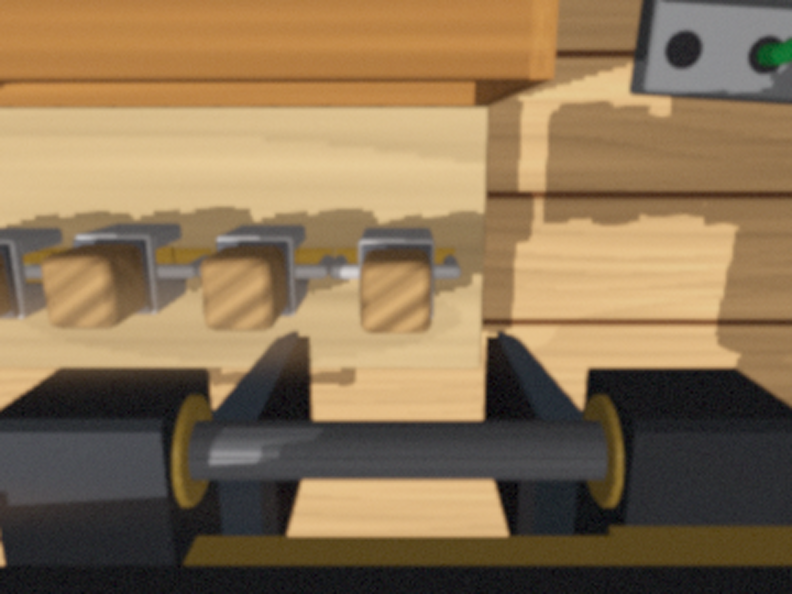

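All four are on the rail. Before going for the handle, I need to check that the gripper body (±89 mm in x once pinching the handle) clears the corks.

```bash
python3 - <<'E'
from h import *
w=cam('wrist');o=lambda x,y:(140+x/2.2,60+y/2.2)
for p in [(395,333),(238,330),(80,327)]: print(np.round(onz(o(*p),w,148),1))
for p in [(365,237),(430,237),(222,237),(302,232),(80,237),(178,232)]: print(np.round(onz(o(*p),w,106),1))
rel((587,-27,240),-90)
E
```

```text
[ 565.7 -101.9  148. ]
[567.  -27.7 148. ]
[568.4  47.1 148. ]
[604.7 -85.8 106. ]
[ 604.7 -119.7  106. ]
[604.7 -11.1 106. ]
[607.3 -53.  106. ]
[604.7  63.4 106. ]
[607.3  11.7 106. ]
t 34.5 pose [ 583.9 -103.   258.4] [-89.8   0.6 -90. ] F [-0.6  0.5 -0.8] w 50.1 q [-11.  19.  83.   1.  79.  78.]
rel cm [-7.58  1.92  0.3 ] turn -0.0
```

The margin is about 0 mm. I'll nudge the two middle clips (C and B) 5 mm toward the hinge, which is within the ±8 mm jaw play.

```bash
python3 -m handwheel '[[5,[-4,1,0.1],0],[5,[-7.55,2,0.1],0],[5,[-7.55,5,0.1],0],[5,[-7.55,9,0.1],0],[5,[-7.55,13,0.1],0],[5,[-7.55,13.7,0.1],0],[5,[-7.55,13.7,0.1],0]]'; python3 -c "
from h import *
rel((587,-27,122),-90)"
```

```text
time_s: 35.2
ee_pos: [583.9, -26.0, 120.0]
ee_rot: [-90.1, 0.6, -90.0]
force: [-0.6, -0.5, 0.8]
gripper_width: 50.0
t 35.2 pose [583.9 -26.  120. ] [-90.1   0.6 -90. ] F [-0.6 -0.5  0.8] w 50.0 q [-4. 23. 96.  1. 61. 86.]
rel cm [ 0.1  -0.2   0.31] turn -0.0
```

```bash
python3 -m handwheel '[[3,[0,0,0],0],[3,[0,0,0],0],[3,[0,0,0],0],[3,[0,0,0],0],[3,[0,-0.05,0.2],0],[3,[0,-0.05,0.4],0],[3,[0,-0.05,0.5],0],[3,[0,-0.05,0.5],0]]' 15; python3 -m handwheel '[[3,[0,0,0],0],[5,[0,0,0],0],[5,[0,0,0],0],[5,[0,0,0],0],[5,[0,-3,0],0],[5,[0,-7,0],0],[5,[0,-8,0],0],[5,[0,-8,0],0]]'; python3 - <<'E'
from h import *
rel((587,47,122),-90)
im=vision.grab_frame('wrist');crop(im,140,60,500,330,2.2,'pics/bb1.png')
E
```

```text
time_s: 36.0
ee_pos: [587.9, -26.4, 121.9]
ee_rot: [-90.2, 0.6, -90.0]
force: [-4.6, -1.7, 9.2]
gripper_width: 33.9
time_s: 36.8
ee_pos: [589.4, -27.2, 203.7]
ee_rot: [-90.0, 0.6, -90.0]
force: [-0.9, -0.5, 0.2]
gripper_width: 49.9
t 36.8 pose [589.4 -27.2 203.7] [-90.    0.6 -90. ] F [-0.9 -0.5  0.2] w 49.9 q [-4. 20. 89.  1. 71. 86.]
rel cm [-7.34  8.25 -0.25] turn -0.0
```

View pics/bb1.png

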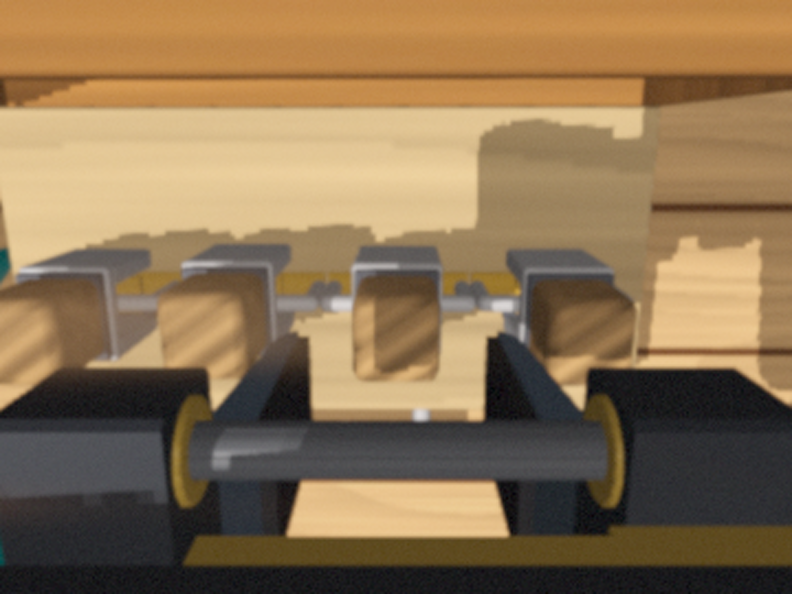

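```bash
python3 -m handwheel '[[5,[-4,0,-0.2],0],[5,[-7.35,0,-0.2],0],[5,[-7.35,3,-0.2],0],[5,[-7.35,7,-0.2],0],[5,[-7.35,8.2,-0.2],0],[5,[-7.35,8.2,-0.2],0],[5,[-7.35,8.2,-0.2],0]]'; python3 -m handwheel '[[3,[0,0,0],0],[3,[0,0,0],0],[3,[0,0,0],0],[3,[0,0,0],0],[3,[0,-0.05,0.2],0],[3,[0,-0.05,0.4],0],[3,[0,-0.05,0.5],0],[3,[0,-0.05,0.5],0]]' 15; python3 -m handwheel '[[3,[0,0,0],0],[5,[0,0,0],0],[5,[0,0,0],0],[5,[0,0,0],0],[5,[0,-3,0],0],[5,[0,-7,0],0],[5,[0,-12,0],0],[5,[0,-13,0],0],[5,[0,-13,0],0]]'; python3 - <<'E'
from h import *
rel((380,10,250),0)
im=vision.grab_frame('wrist');crop(im,140,60,500,330,2.2,'pics/cc1.png')
E
```

```text
time_s: 37.55
ee_pos: [586.6, 46.9, 121.0]
ee_rot: [-90.2, 0.6, -90.1]
force: [0.4, -1.5, -0.4]
gripper_width: 50.0
time_s: 38.35
ee_pos: [590.2, 47.7, 122.3]
ee_rot: [-90.3, 0.6, -90.1]
force: [-4.2, 2.2, 8.5]
gripper_width: 33.9
time_s: 39.25
ee_pos: [592.2, 46.2, 254.6]
ee_rot: [-90.0, 0.7, -90.1]
force: [-0.2, 1.5, -0.3]
gripper_width: 49.9
t 39.25 pose [592.2  46.2 254.6] [-90.    0.7 -90.1] F [-0.2  1.5 -0.3] w 49.9 q [ 3. 19. 83.  1. 78. 93.]
rel cm [  3.65   0.44 -21.21] turn -90.1
```

View pics/cc1.png

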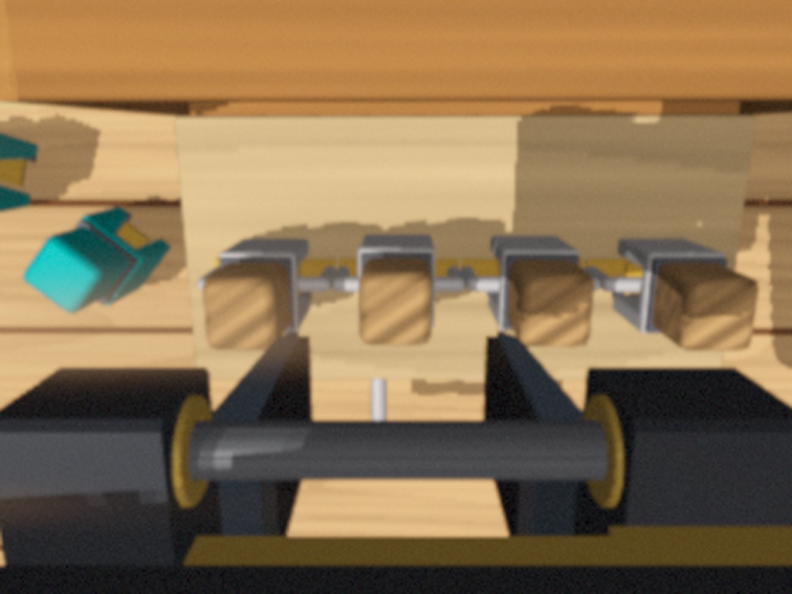

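```bash
python3 - <<'E'
from h import *
w=cam('wrist');o=lambda x,y:(140+x/2.2,60+y/2.2)
for p in [(245,350),(397,345),(550,347),(705,349)]: print(np.round(onz(o(*p),w,148),1))
E
python3 -m handwheel '[[3,[0.5,0,-4],-8.5],[3,[1,0,-8],-17],[3,[1.5,0,-12],-25.5],[3,[2,0,-16],-34],[3,[3,0,-21],-42.5],[3,[3.6,0,-21],-51],[3,[3.6,0,-21],-59],[3,[3.6,0,-21],-68],[3,[3.6,0,-21],-76],[3,[3.6,0,-21],-85]]'; python3 -m handwheel '[[3,[0,0,0],-5],[3,[0,0,0],-5],[3,[0,0,0],-5]]'; python3 - <<'E'
from h import *
rel((478,10,120),0)
im=vision.grab_frame('top');crop(im,240,140,400,240,5,'pics/dd1.png')
im=vision.grab_frame('wrist');cv2.imwrite('pics/dd2.png',im[:,:,::-1])
E
```

```text
[565.4 117.3 148. ]
[568.   46.4 148. ]
[567.1 -24.5 148. ]
[566.2 -96.  148. ]
time_s: 40.3
ee_pos: [379.5, 10.4, 250.7]
ee_rot: [-89.4, 0.7, -5.1]
force: [0.4, 0.4, -0.2]
gripper_width: 30.0
time_s: 40.6
ee_pos: [378.7, 10.4, 249.4]
ee_rot: [-89.4, 0.8, -0.3]
force: [-0.3, -0.1, 0.5]
gripper_width: 30.2
t 40.6 pose [378.7  10.4 249.4] [-89.4   0.8  -0.3] F [-0.3 -0.1  0.5] w 30.2 q [ -1.  -1. 108.   1.  74.  -1.]
rel cm [10.1  12.8  -0.14] turn -0.3
```

View pics/dd1.png

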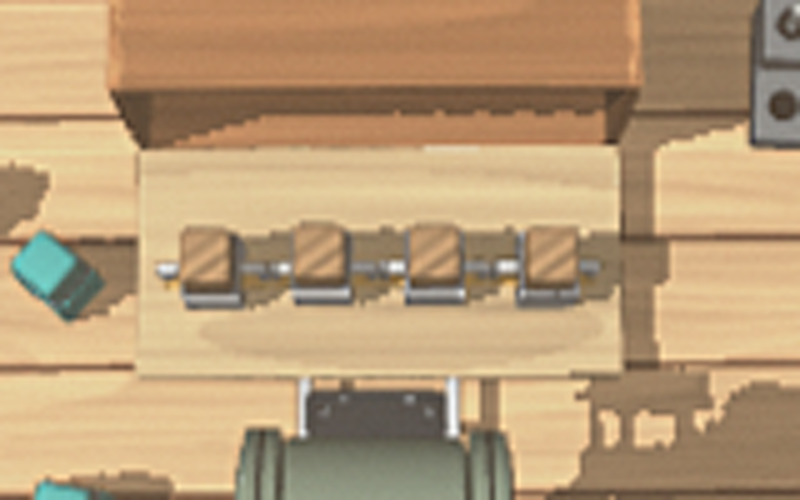

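View pics/dd2.png

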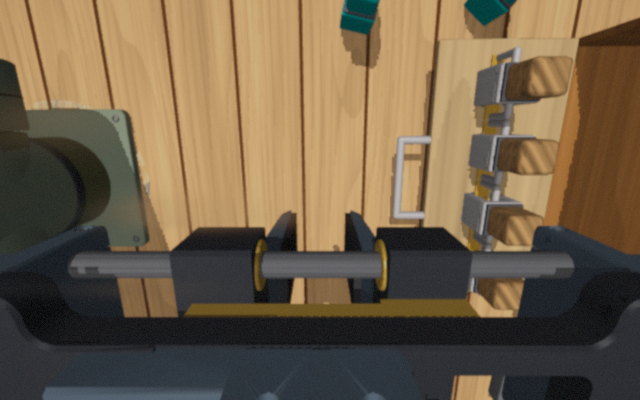

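```bash
python3 - <<'E'
from h import *
t=cam('top');o=lambda x,y:(240+x/5,140+y/5)
for p,q in [((208,286),(208,227)),((320,280),(320,221)),((433,282),(433,224)),((552,285),(552,227))]: print(np.round(onz(o(*p),t,148),1),np.round(onz(o(*q),t,148),1), 'mid',np.round(onz(o(*np.add(p,q)/2),t,148),1))
for p in [(158,270),(600,267)]: print(np.round(onz(o(*p),t,89),1))
E
```

```text
[562. 117. 148.] [600.4 117.3 148. ] mid [581.2 117.2 148. ]
[565.4  45.5 148. ] [603.7  45.5 148. ] mid [584.5  45.5 148. ]
[563.6 -26.5 148. ] [601.2 -26.9 148. ] mid [582.4 -26.7 148. ]
[ 561.1 -102.4  148. ] [ 598.7 -103.   148. ] mid [ 579.8 -102.7  148. ]
[583.  155.7  89. ]
[ 582.8 -138.4   89. ]
```

```bash
python3 - <<'E'
from h import *
t=cam('top');o=lambda x,y:(240+x/5,140+y/5)
for z in (329,345,360): print(z,np.round(onz(o(305,388),t,z),1),np.round(onz(o(447,388),t,z),1))
print(state()['ee_pos'])
im=vision.grab_frame('scene');crop(im,250,30,400,180,5,'pics/ee1.png')
E
```

```text
329 [474.4  46.9 329. ] [473.8 -31.4 329. ]
345 [472.5  46.1 345. ] [471.9 -31.1 345. ]
360 [470.7  45.4 360. ] [470.1 -30.8 360. ]
[379.1911179   10.40403768 250.03048637]
```

View pics/ee1.png

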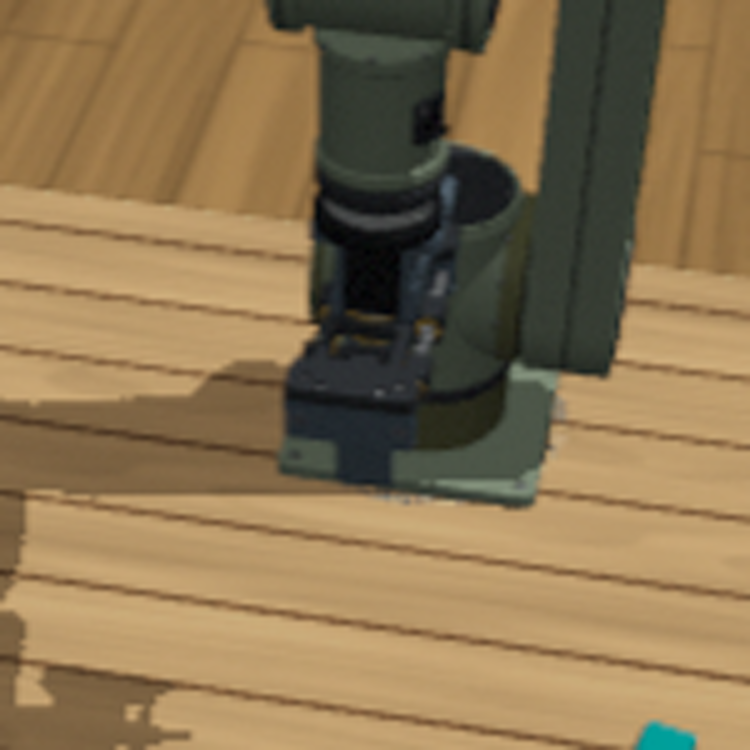

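The margin is still too thin (cork edges at about 566 vs the body edge at about 567). I'll shift B and C properly: grip firmly, lift 3 mm, move +6 mm, set down.

```bash
python3 -c "
from h import *
rel((586,46,205),90)"; python3 -m handwheel '[[5,[0,0,0],-8.5],[5,[0,0,0],-17],[5,[0,0,0],-25.5],[5,[4,0,1],-34],[5,[8,0,2],-42.5],[5,[12,1,3.5],-51],[5,[16,2,3.5],-59],[5,[20.7,3,3.6],-68],[5,[20.7,4.5,3.6],-76],[5,[20.7,4.5,3.6],-84]]'; python3 -m handwheel '[[5,[0,0,0],-3],[5,[0,0,0],-6],[5,[0,0,0],-6]]'; python3 - <<'E'
from h import *
rel((586,46,122),90)
im=vision.grab_frame('wrist');crop(im,140,60,500,330,2.2,'pics/ff1.png')
E
```

```text
t 40.75 pose [379.3  10.4 250.3] [-89.4   0.7  -0.2] F [ 1.3 -0.  -0.6] w 30.0 q [ -1.  -1. 108.   1.  74.  -1.]
rel cm [20.71  4.33  3.58] turn -90.2
time_s: 41.75
ee_pos: [585.8, 46.2, 199.8]
ee_rot: [-89.0, -0.5, 84.1]
force: [-0.7, -1.0, -0.2]
gripper_width: 50.0
time_s: 42.05
ee_pos: [585.8, 46.2, 199.3]
ee_rot: [-89.0, -0.6, 90.0]
force: [0.8, 0.3, 1.0]
gripper_width: 49.9
t 42.05 pose [585.8  46.2 199.3] [-89.   -0.6  90. ] F [0.8 0.3 1. ] w 49.9 q [  3.  20.  89.   1.  72. -87.]
rel cm [-0.1   7.73 -0.16] turn 0.0
```

View pics/ff1.png

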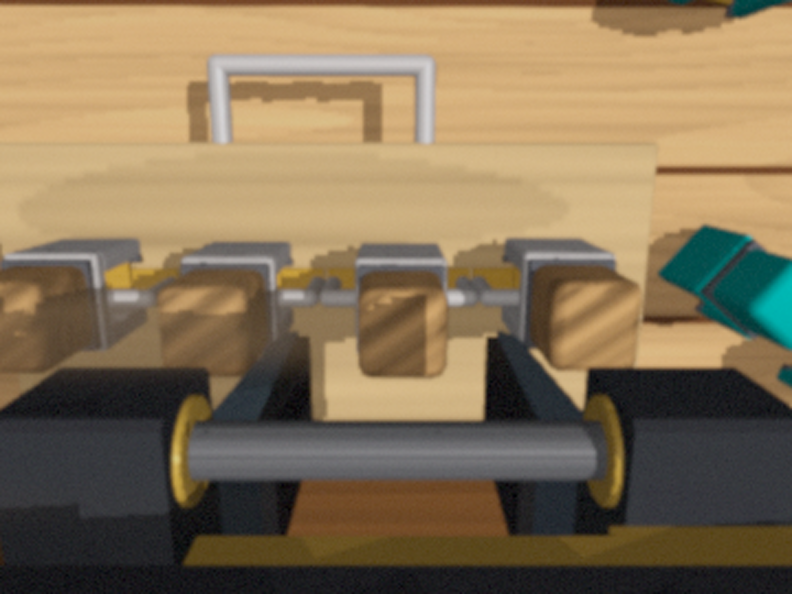

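```bash
python3 - <<'E'
from h import *
w=cam('wrist');o=lambda x,y:(140+x/2.2,60+y/2.2)
for n,p,z in [('B cork far edge -18',(403,377),148),('B foot -x face',(403,245),56),('B cross -x',(403,258),106),('bar',(472,297),89),('bar',(295,297),89),('C cork far',(215,374),148),('C foot',(240,243),56),('C cross',(230,258),106)]: print(n,np.round(onz(o(*p),w,z),1))
E
```

```text
B cork far edge -18 [602.9  48.2 148. ]
B foot -x face [566.4  50.   56. ]
B cross -x [564.4  49.  106. ]
bar [585.8  81.5  89. ]
bar [585.6  -0.7  89. ]
C cork far [601.4 -22.9 148. ]
C foot [565.2 -32.6  56. ]
C cross [564.2 -25.2 106. ]
```

```bash
python3 -m handwheel '[[5,[0.15,4,0],0],[5,[0.15,7,0],0],[5,[0.15,7.8,0],0],[5,[0.15,7.8,0],0],[2,[0.15,7.8,0],0],[2,[0.15,7.8,0],0],[2,[0.15,7.8,0],0],[2,[0.15,7.8,0],0],[2,[0.15,7.8,0],0]]' 40; python3 -m handwheel '[[2,[0,-0.2,0],0],[2,[0,-0.4,0],0],[2,[0,-0.4,-0.3],0],[2,[0,-0.4,-0.6],0],[2,[0,-0.4,-0.6],0],[2,[0,-0.2,-0.6],0],[2,[0,0.1,-0.6],0],[2,[0,0.1,-0.6],0]]'; python3 -m handwheel '[[5,[0,0,0],0],[5,[0,0,0],0],[5,[0,0,0],0],[5,[0,-3,0],0],[5,[0,-7,0],0],[5,[0,-8,0],0],[5,[0,-8,0],0]]'; python3 - <<'E'
from h import *
rel((586,-27,122),90)
im=vision.grab_frame('wrist');crop(im,140,60,500,330,2.2,'pics/gg1.png')
E
```

```text
time_s: 43.0
ee_pos: [585.6, 48.5, 123.3]
ee_rot: [-89.2, -0.6, 90.0]
force: [0.4, -0.8, 6.2]
gripper_width: 33.7
time_s: 43.8
ee_pos: [591.7, 48.6, 123.3]
ee_rot: [-89.2, -0.6, 90.0]
force: [-1.1, -0.1, 6.2]
gripper_width: 33.8
time_s: 44.5
ee_pos: [593.8, 47.7, 205.1]
ee_rot: [-89.5, -0.6, 90.0]
force: [0.3, 0.6, -0.2]
gripper_width: 50.1
t 44.5 pose [593.8  47.7 205.1] [-89.5  -0.6  90. ] F [ 0.3  0.6 -0.2] w 50.1 q [  3.  21.  87.   1.  72. -87.]
rel cm [-7.57  8.23  0.7 ] turn -0.0
```

View pics/gg1.png

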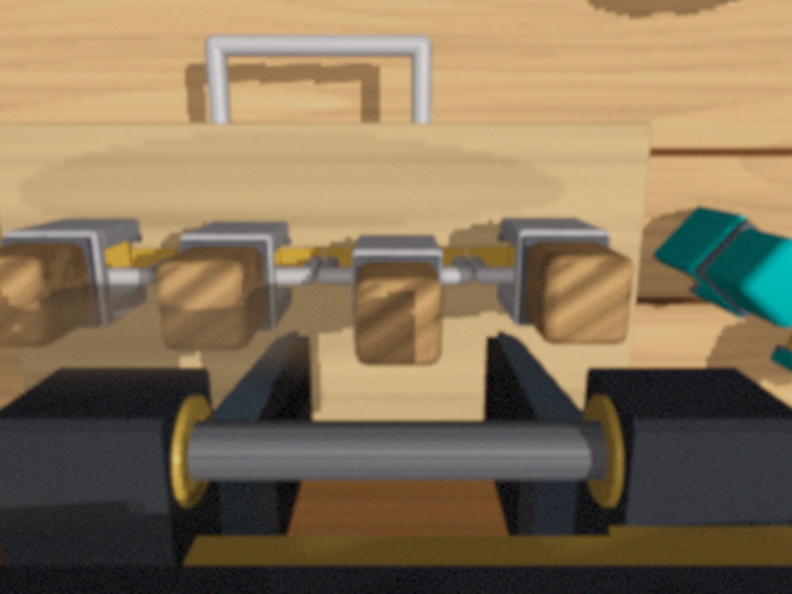

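B clearly moved toward the hinge (its row 364 vs its neighbours' 345). Same for C.

```bash
python3 -m handwheel '[[5,[-4,0,0.7],0],[5,[-7.4,0,0.7],0],[5,[-7.4,4,0.7],0],[5,[-7.4,7,0.7],0],[5,[-7.4,8.2,0.7],0],[5,[-7.4,8.2,0.7],0],[5,[-7.4,8.2,0.7],0]]'; python3 -m handwheel '[[2,[0,0,0],0],[2,[0,0,0],0],[2,[0,0,0],0],[2,[0,0,0],0],[2,[0,0,0],0]]';python3 -m handwheel '[[2,[0,-0.2,0],0],[2,[0,-0.4,0],0],[2,[0,-0.4,-0.3],0],[2,[0,-0.4,-0.6],0],[2,[0,-0.4,-0.6],0],[2,[0,-0.2,-0.6],0],[2,[0,0.1,-0.6],0],[2,[0,0.1,-0.6],0]]'; python3 -m handwheel '[[5,[0,0,0],0],[5,[0,0,0],0],[5,[0,0,0],0],[5,[0,-3,0],0],[5,[0,-7,0],0],[5,[0,-11,0],0],[5,[0,-12,0],0],[5,[0,-12,0],0]]'; python3 - <<'E'
from h import *
rel((380,10,250),0)
im=vision.grab_frame('wrist');crop(im,140,60,500,330,2.2,'pics/hh1.png')
E
```

```text
time_s: 45.25
ee_pos: [585.1, -25.2, 120.8]
ee_rot: [-89.3, -0.6, 90.0]
force: [-0.2, 0.4, -0.0]
gripper_width: 49.9
time_s: 45.75
ee_pos: [585.9, -25.2, 122.0]
ee_rot: [-89.4, -0.6, 90.0]
force: [0.5, -0.5, 6.4]
gripper_width: 33.7
time_s: 46.55
ee_pos: [592.0, -25.4, 121.9]
ee_rot: [-89.5, -0.6, 90.0]
force: [-1.1, -0.6, 4.7]
gripper_width: 33.7
time_s: 47.35
ee_pos: [594.0, -26.7, 243.6]
ee_rot: [-89.7, -0.6, 90.0]
force: [0.3, 0.7, -0.2]
gripper_width: 49.6
t 47.35 pose [594.  -26.7 243.6] [-89.7  -0.6  90. ] F [ 0.3  0.7 -0.2] w 49.6 q [ -4.  19.  84.   1.  77. -94.]
rel cm [ 3.68 -0.49 21.4 ] turn 90.0
```

View pics/hh1.png

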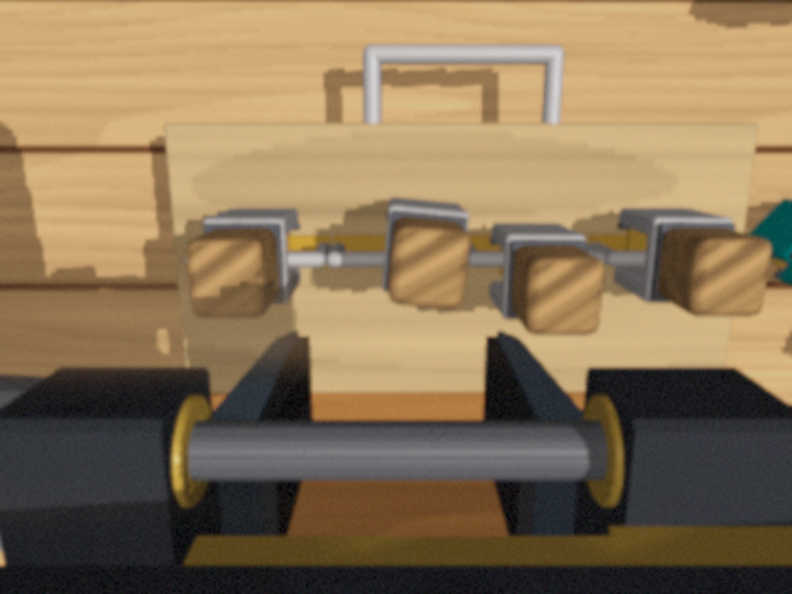

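C has been knocked aside (it was the event foretold) but is still captive on its eye, slightly rotated. I'll measure and re-seat it.

```bash
python3 - <<'E'
from meas import *
w=cam('wrist');o=lambda x,y:(140+x/2.2,60+y/2.2)
im=vision.grab_frame('wrist');crop(im,290,130,420,230,6,'pics/ii1.png')
for n,p,z in [('cork near',(427,307),148),('cork L',(389,270),148),('cork R',(470,270),148),('plate L',(388,203),106),('plate R',(468,208),106),('bar',(360,258),89)]: print(n,np.round(onz(o(*p),w,z),1))
rel((585,-15,200),90)
E
```

```text
cork near [594.2 -13.3 148. ]
cork L [577.6 -29.9 148. ]
cork R [577.7   5.1 148. ]
plate L [552.8 -30.4 106. ]
plate R [555.3   8.7 106. ]
bar [583.1 -45.3  89. ]
t 47.45 pose [592.3 -26.6 240.4] [-89.3  -0.6  90. ] F [ 0.2  0.1 -1.3] w 50.3 q [ -4.  19.  84.   1.  77. -94.]
rel cm [1.12 4.06 0.68] turn 0.0
```

View pics/ii1.png

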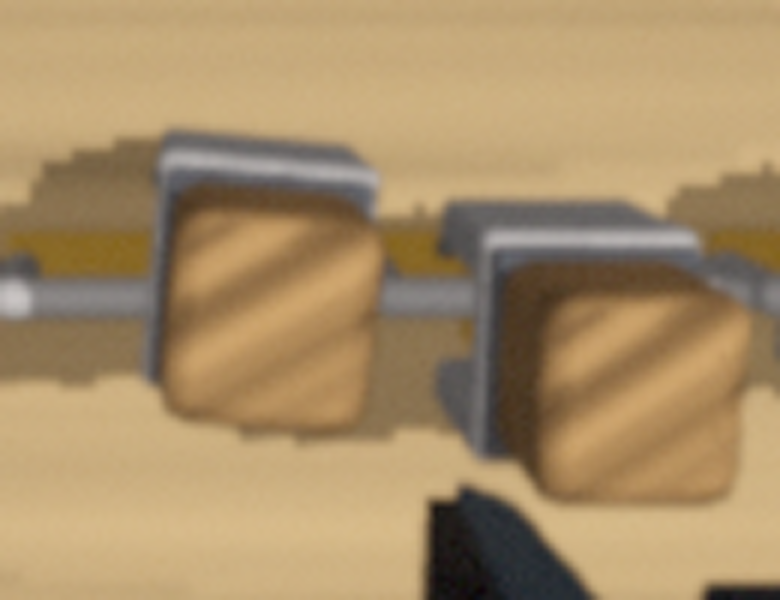

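```bash
python3 -m handwheel '[[4.2,[0.7,1,0.8],2],[4.2,[1.4,4,1.6],4],[4.2,[1.4,4,1.6],4],[4.2,[1.4,4,1.6],4]]'; python3 - <<'E'
from h import *
rel((576.5,-12.4,122),86)
w=cam('wrist');im=vision.grab_frame('wrist');crop(im,230,130,410,265,4.3,'pics/jj1.png')
E
```

```text
time_s: 47.85
ee_pos: [575.2, -12.2, 199.4]
ee_rot: [-89.1, -0.6, 86.1]
force: [1.0, 0.7, 1.2]
gripper_width: 42.0
t 47.85 pose [575.2 -12.2 199.4] [-89.1  -0.6  86.1] F [1.  0.7 1.2] w 42.0 q [ -3.  19.  90.   1.  71. -89.]
rel cm [-0.09  7.74 -0.25] turn 0.1
```

View pics/jj1.png

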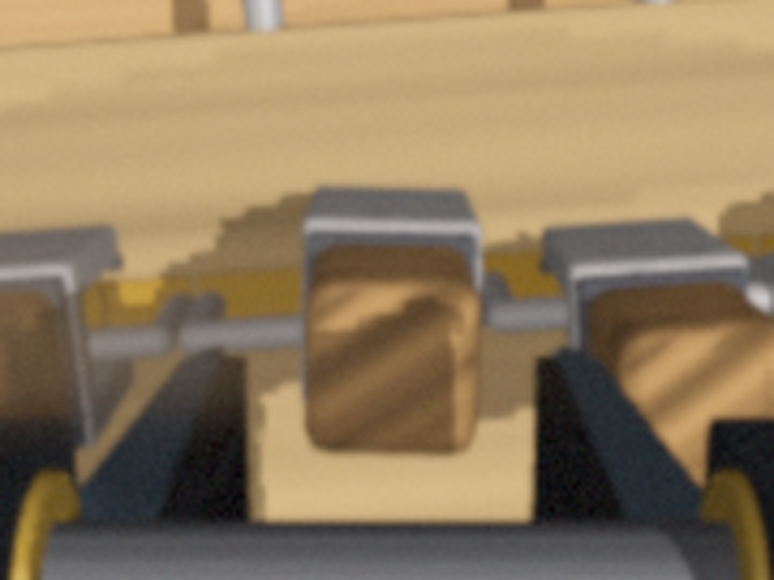

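```bash
python3 -m handwheel '[[4.2,[0,3,-0.1],1],[4.2,[0,6,-0.1],2],[4.2,[0,7.7,-0.1],2],[4.2,[0,7.7,-0.1],2],[2,[0,7.7,-0.1],2],[2,[0,7.7,-0.1],2],[2,[0,7.7,-0.1],2],[2,[0,7.7,-0.1],2]]' 40; python3 - <<'E'
from h import *
rel((591,-27,125),90)
E
```

```text
time_s: 48.7
ee_pos: [577.7, -11.8, 125.1]
ee_rot: [-89.5, -0.5, 84.1]
force: [1.3, -0.3, 2.5]
gripper_width: 33.7
t 48.7 pose [577.7 -11.8 125.1] [-89.5  -0.5  84.1] F [ 1.3 -0.3  2.5] w 33.7 q [ -3.  23.  96.   1.  61. -87.]
rel cm [-1.37 -0.02 -1.48] turn -5.9
```

```bash
python3 -m handwheel '[[2,[0,-0.2,0],0],[2,[0,-0.4,0],0],[2,[-0.4,-0.4,-0.4],-2],[2,[-0.9,-0.4,-0.8],-4],[2,[-1.37,-0.4,-1.3],-5.9],[2,[-1.37,-0.4,-1.3],-5.9],[2,[-1.37,-0.2,-1.3],-5.9],[2,[-1.37,0.1,-1.3],-5.9],[2,[-1.37,0.2,-1.3],-5.9]]'; python3 -m handwheel '[[2,[0,0,0],0],[4.6,[0,0,0],0],[4.6,[0,0,0],0],[4.6,[0,0,0],0],[4.6,[0,-3,0],0],[4.6,[0,-7,0],0],[4.6,[0,-11,0],0],[4.6,[0,-12,0],0],[4.6,[0,-12,0],0]]'; python3 - <<'E'
from h import *
rel((380,10,250),0)
im=vision.grab_frame('wrist');crop(im,140,60,500,330,2.2,'pics/kk1.png')
E
```

```text
time_s: 49.6
ee_pos: [589.0, -26.5, 124.9]
ee_rot: [-89.6, -0.6, 89.9]
force: [-4.0, 0.8, 15.1]
gripper_width: 33.7
time_s: 50.5
ee_pos: [590.8, -27.8, 246.6]
ee_rot: [-89.8, -0.6, 89.9]
force: [0.1, -0.1, -0.4]
gripper_width: 46.0
t 50.5 pose [590.8 -27.8 246.6] [-89.8  -0.6  89.9] F [ 0.1 -0.1 -0.4] w 46.0 q [ -4.  19.  84.   1.  77. -94.]
rel cm [ 3.76 -0.23 21.09] turn 89.9
```

View pics/kk1.png

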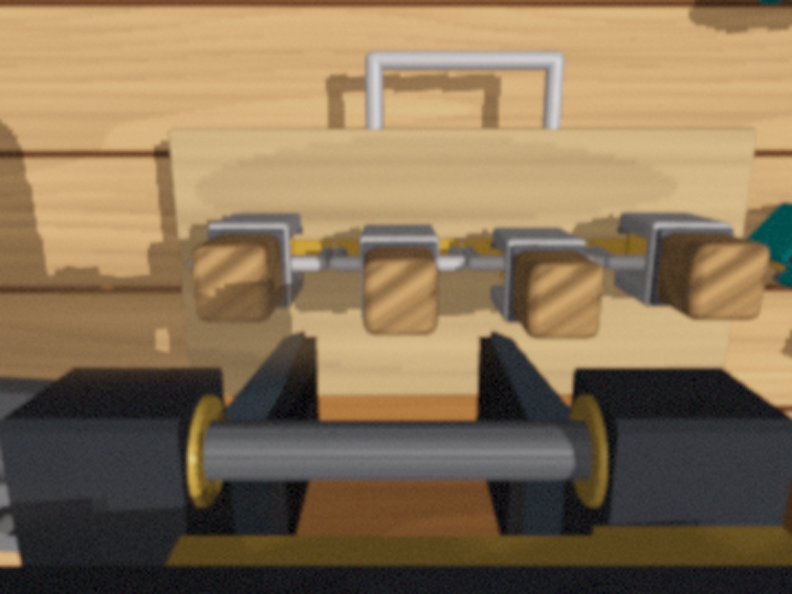

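C is re-seated. B and C are both shifted hingeward, all four across the bar. Moving to the handle.

```bash
python3 -m handwheel '[[3,[0.8,0,4.5],8.5],[3,[1.6,0,9],17],[3,[2.4,0,13.5],25.5],[3,[3.2,0,18],34],[3,[3.8,0,21],42.5],[3,[3.8,0,21],51],[3,[3.8,0,21],59],[3,[3.8,0,21],68],[3,[3.8,0,21],76],[3,[3.8,0,21],84.5]]'; python3 -m handwheel '[[3,[0,0,0],5.4],[3,[0,0,0],5.4],[3,[0,0,0],5.4]]'; python3 - <<'E'
from h import *
rel((477.5,10,130),0)
t=cam('top');im=vision.grab_frame('top');crop(im,240,140,400,240,5,'pics/ll1.png')
E
```

```text
time_s: 51.55
ee_pos: [378.4, 10.5, 244.4]
ee_rot: [-89.4, 0.6, 5.1]
force: [-0.2, -0.5, -1.3]
gripper_width: 29.9
time_s: 51.85
ee_pos: [377.6, 10.5, 243.0]
ee_rot: [-89.4, 0.9, -0.2]
force: [0.9, 0.0, 0.9]
gripper_width: 29.9
t 51.85 pose [377.6  10.5 243. ] [-89.4   0.9  -0.2] F [0.9 0.  0.9] w 29.9 q [ -1.  -1. 109.   1.  73.  -1.]
rel cm [10.16 11.15 -0.14] turn -0.2
```

View pics/ll1.png

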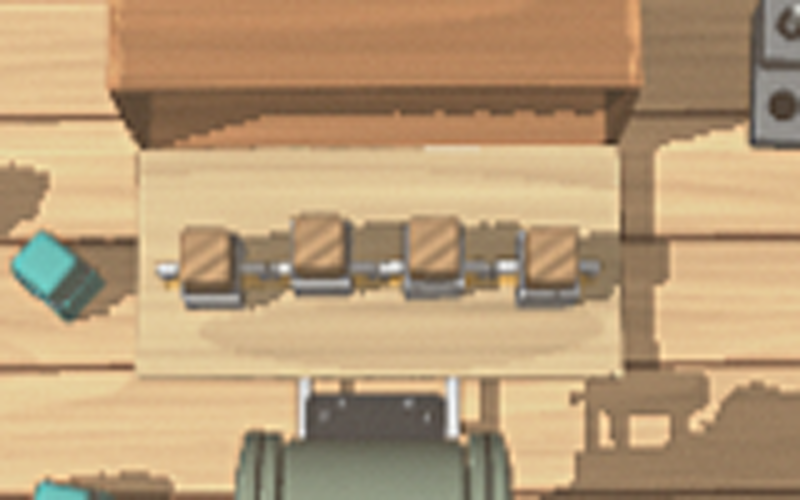

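```bash
python3 -m handwheel '[[3,[4,1,0],0],[3,[8,4,0],0],[3,[10,8,0],0],[3,[10,12,0],0],[3,[10,14,0],0],[3,[10,14,0],0]]'; python3 - <<'E'
from h import *
rel((477,10,38),0)
im=vision.grab_frame('wrist');cv2.imwrite('pics/mm1.png',im[:,:,::-1])
E
```

```text
time_s: 52.5
ee_pos: [473.2, 11.6, 98.7]
ee_rot: [-89.4, 1.3, -0.1]
force: [-0.6, 0.3, -0.1]
gripper_width: 30.0
t 52.5 pose [473.2  11.6  98.7] [-89.4   1.3  -0.1] F [-0.6  0.3 -0.1] w 30.0 q [ -0.  16. 111.   1.  54.  -1.]
rel cm [ 0.52  6.06 -0.23] turn -0.1
```

View pics/mm1.png

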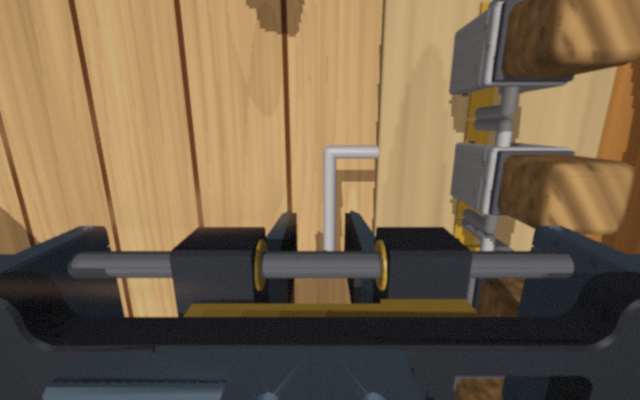

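```bash
python3 - <<'E'
from h import *
toolz([((331,225),50),((329.5,180),50)],0); print(onz((331,225),cam('wrist'),50)); rel((477.5,10,38),0)
E
```

```text
px [331 225] z 50 tool x,z [  9.2 -12.5]
  px [330. 180.] z 50 tool x,z [ 7.7 25.3]
[ 4.83221506e+02 -4.24669162e-01  5.00000000e+01]
t 52.55 pose [475.   11.6 100.8] [-89.4   1.   -0.1] F [0.5 0.3 1.3] w 29.7 q [ -0.  16. 111.   1.  54.  -1.]
rel cm [ 0.37  6.27 -0.23] turn -0.1
```

```bash
python3 -m handwheel '[[3,[0.4,2,0],0],[3,[0.4,4,0],0],[3,[0.4,5,0],0],[3,[0.4,5.6,0],0],[3,[0.4,6.2,0],0],[3,[0.4,6.2,0],0]]'; python3 - <<'E'
from h import *
rel((479,10,38),0)
im=vision.grab_frame('wrist');cv2.imwrite('pics/nn1.png',im[:,:,::-1])
E
```

```text
time_s: 53.15
ee_pos: [477.9, 12.2, 38.9]
ee_rot: [-89.4, 1.0, -0.1]
force: [-0.9, 0.1, -0.8]
gripper_width: 30.1
t 53.15 pose [477.9  12.2  38.9] [-89.4   1.   -0.1] F [-0.9  0.1 -0.8] w 30.1 q [ -0.  21. 115.   1.  45.  -1.]
rel cm [ 0.11  0.09 -0.22] turn -0.1
```

View pics/nn1.png

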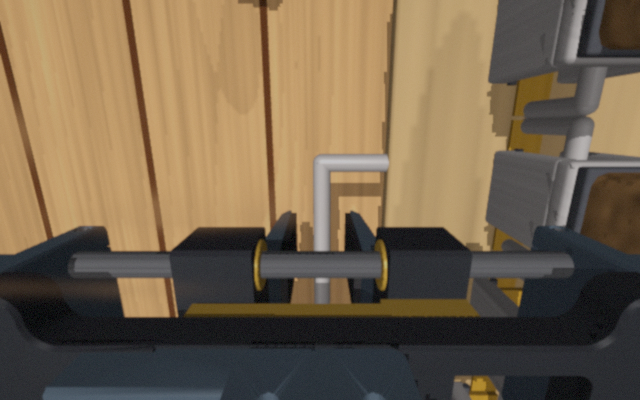

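The bar is centred (column 322) between the fingers with no contact force. Closing the grip.

```bash
python3 -m handwheel '[[0.5,[0.1,0,0],0],[0.5,[0.1,0,0],0],[0.5,[0.1,0,0],0],[0.5,[0.1,0,0],0],[0.5,[0.1,0,0],0],[0.5,[0.1,0,0],0]]' 50; python3 -m handwheel '[[0.5,[0.04,-2.05,0],0],[0.5,[0.3,-4.1,0],0],[0.5,[0.3,-4.1,0],0]]'; python3 - <<'E'
from h import *
rel((479,10,38),0)
im=vision.grab_frame('scene');crop(im,200,100,420,250,3.5,'pics/oo1.png')
im=vision.grab_frame('top');crop(im,240,140,400,240,5,'pics/oo2.png')
E
```

```text
time_s: 53.8
ee_pos: [478.7, 12.2, 39.4]
ee_rot: [-89.4, 1.0, -0.1]
force: [-2.6, 0.2, 5.7]
gripper_width: 8.7
time_s: 54.1
ee_pos: [481.7, 12.2, 81.0]
ee_rot: [-89.4, 1.1, -0.1]
force: [-2.6, 1.5, -0.8]
gripper_width: 8.8
t 54.1 pose [481.7  12.2  81. ] [-89.4   1.1  -0.1] F [-2.6  1.5 -0.8] w 8.8 q [ -0.  18. 112.   1.  51.  -1.]
rel cm [-0.19  4.31 -0.26] turn -0.1
```

View pics/oo1.png

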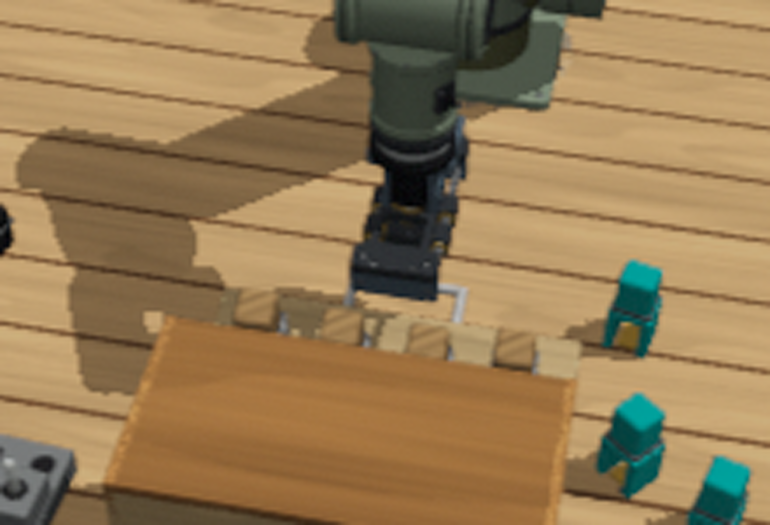

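View pics/oo2.png

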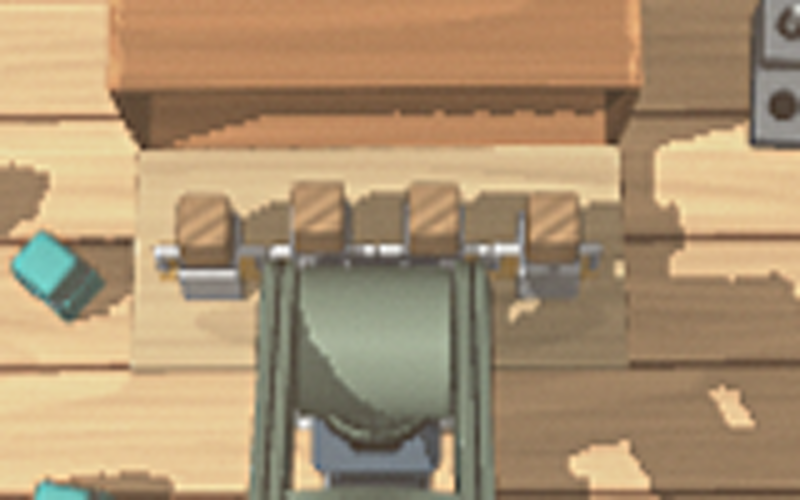

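The flap is rising with all four clips on it. Continue.

```bash
python3 -m handwheel '[[0.5,[0.2,-1,0],0],[0.5,[0.47,-2,0],0],[0.5,[0.78,-3,0],0],[0.5,[1.15,-3.95,0],0],[0.5,[1.57,-4.9,0],0],[0.5,[2.05,-5.8,0],0],[0.5,[2.54,-6.7,0],0],[0.5,[3.1,-7.55,0],0],[0.5,[3.7,-8.4,0],0],[0.5,[4.3,-9.2,0],0]]'; python3 - <<'E'
from h import *
s=state();p=s['ee_pos'];print(np.degrees(np.arctan2(674-p[0],p[2]+11-56)))
rel((479,10,38),0)
im=vision.grab_frame('scene');crop(im,200,100,420,250,3.5,'pics/pp1.png')
im=vision.grab_frame('top');crop(im,240,120,400,220,5,'pics/pp2.png')
E
```

```text
time_s: 55.2
ee_pos: [521.7, 12.1, 171.2]
ee_rot: [-89.3, 1.8, -0.2]
force: [-10.2, 4.6, -1.4]
gripper_width: 8.5
50.35033541214397
t 55.2 pose [521.7  12.1 171.2] [-89.3   1.8  -0.2] F [-10.2   4.6  -1.4] w 8.5 q [-0. 16. 99.  1. 66. -1.]
rel cm [-3.86 13.44 -0.4 ] turn -0.2
```

View pics/pp1.png

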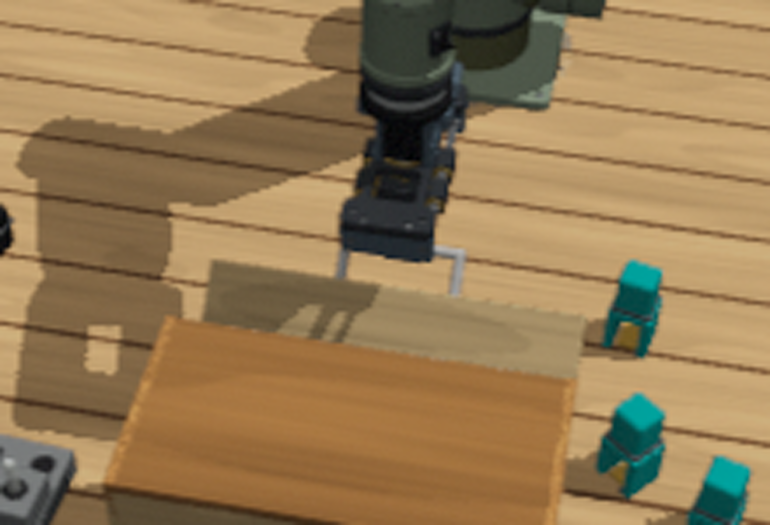

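View pics/pp2.png

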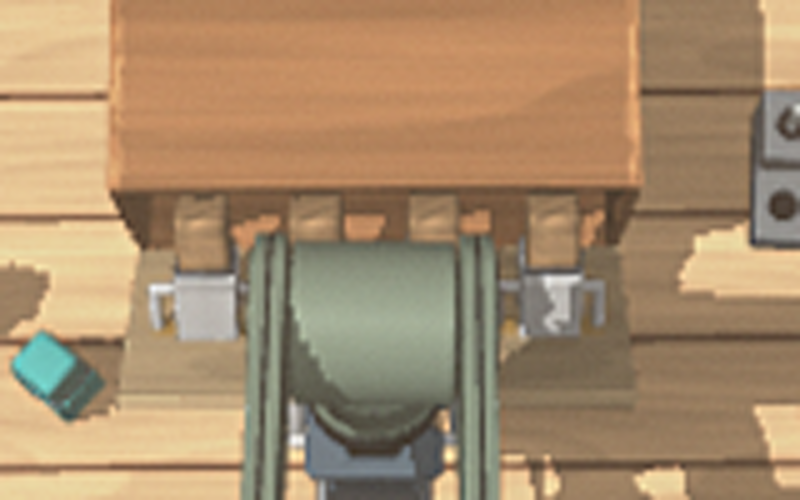

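```bash
python3 -m handwheel '[[0.5,[0.9,-0.8,0],0],[0.5,[1.6,-1.5,0],0],[0.5,[2.4,-2.2,0],0],[0.5,[3.2,-2.85,0],0],[0.5,[4,-3.45,0],0],[0.5,[4.9,-4.05,0],0],[0.5,[5.8,-4.55,0],0],[0.5,[6.7,-5,0],0],[0.5,[7.6,-5.4,0],0],[0.5,[8.55,-5.8,0],0]]'; python3 - <<'E'
from h import *
rel((668.5,12,240.5),0)
im=vision.grab_frame('scene');crop(im,200,100,420,250,3.5,'pics/qq1.png')
E
```

```text
time_s: 56.3
ee_pos: [607.6, 12.1, 233.6]
ee_rot: [-89.2, 1.7, -0.1]
force: [-11.6, 3.3, 12.4]
gripper_width: 8.4
t 56.3 pose [607.6  12.1 233.6] [-89.2   1.7  -0.1] F [-11.6   3.3  12.4] w 8.4 q [-0. 22. 82.  1. 78. -0.]
rel cm [ 6.07 -0.87  0.02] turn -0.1
```

View pics/qq1.png

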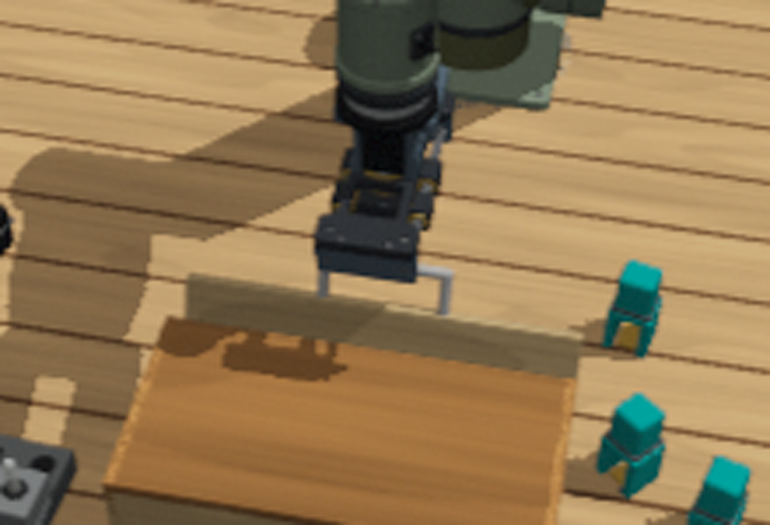

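```bash
python3 -m handwheel '[[0.5,[1,-0.3,0],0],[0.5,[2,-0.5,0],0],[0.5,[3,-0.65,0],0],[0.5,[4,-0.8,0],0],[0.5,[5,-0.88,0],0],[0.5,[5.6,-0.88,0],0],[0.5,[6.1,-0.87,0],0],[0.5,[6.3,-0.87,0],0],[0.5,[6.3,-0.87,0],0]]'; python3 - <<'E'
from h import *
rel((668.5,12,240.5),0)
im=vision.grab_frame('top');crop(im,240,95,400,195,5,'pics/rr1.png')
E
```

```text
time_s: 57.25
ee_pos: [668.8, 11.9, 245.6]
ee_rot: [-89.1, 1.9, -0.1]
force: [-17.3, 3.0, 11.9]
gripper_width: 8.9
t 57.25 pose [668.8  11.9 245.6] [-89.1   1.9  -0.1] F [-17.3   3.   11.9] w 8.9 q [-0. 27. 71.  1. 84. -0.]
rel cm [-0.01  0.51 -0.  ] turn -0.1
```

View pics/rr1.png

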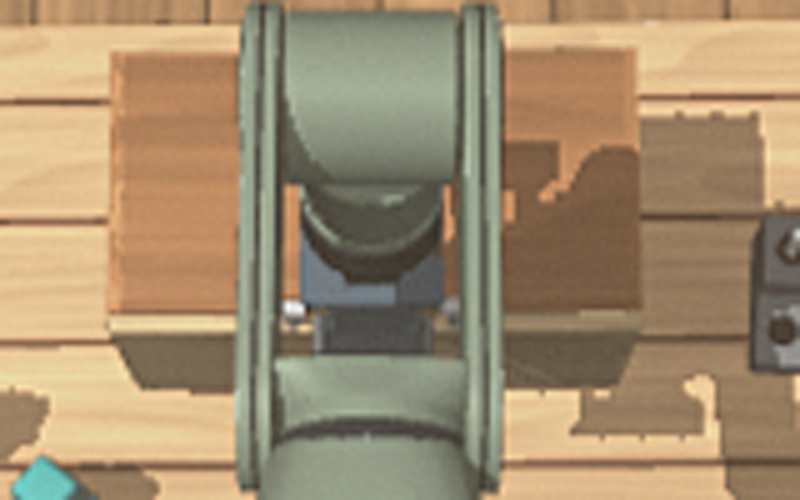

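```bash
python3 -m handwheel '[[0.5,[0.3,0.3,0],0],[0.5,[0.3,0.3,0],0],[0.5,[0.3,0.3,0],0]]'; python3 -m handwheel '[[4,[0,0,0],0],[4,[0,0,0],0],[4,[0,0,0],0],[4,[0,-4,0],0],[4,[0,-8,0],0],[4,[-4,-10,0],0],[4,[-9,-11,0],0],[4,[-14,-11,0],0],[4,[-19,-11,0],0],[4,[-24,-11,0],0]]'; python3 - <<'E'
from h import *
rel((668.5,12,240.5),0)
im=vision.grab_frame('top');cv2.imwrite('pics/ss0.png',im[:,:,::-1]);crop(im,250,95,380,180,6,'pics/ss1.png')
im=vision.grab_frame('scene');cv2.imwrite('pics/ss2.png',im[:,:,::-1])
E
```

```text
time_s: 57.6
ee_pos: [668.7, 11.9, 245.6]
ee_rot: [-89.2, 2.2, -0.1]
force: [-11.7, 1.5, 6.3]
gripper_width: 8.3
time_s: 58.6
ee_pos: [432.9, 10.4, 365.3]
ee_rot: [-89.2, 2.0, -0.1]
force: [0.3, -0.9, 1.4]
gripper_width: 40.3
t 58.6 pose [432.9  10.4 365.3] [-89.2   2.   -0.1] F [ 0.3 -0.9  1.4] w 40.3 q [-1.  3. 88.  1. 91. -1.]
rel cm [23.99 11.63  0.04] turn -0.1
```

View pics/ss1.png

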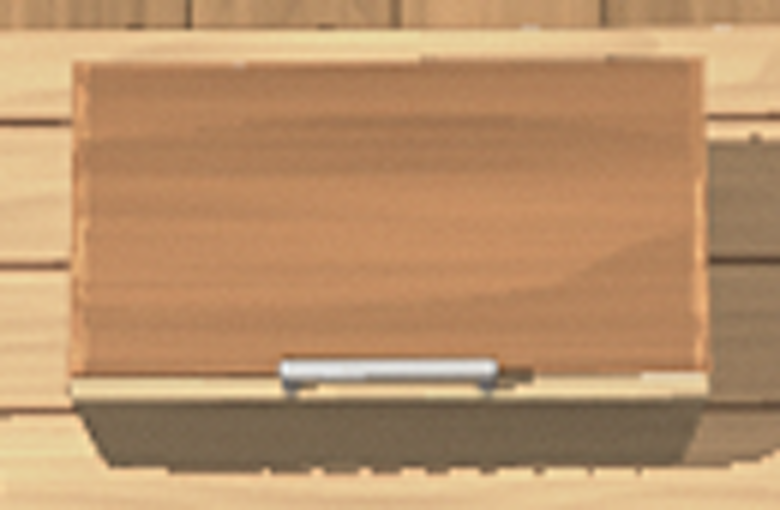

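View pics/ss2.png

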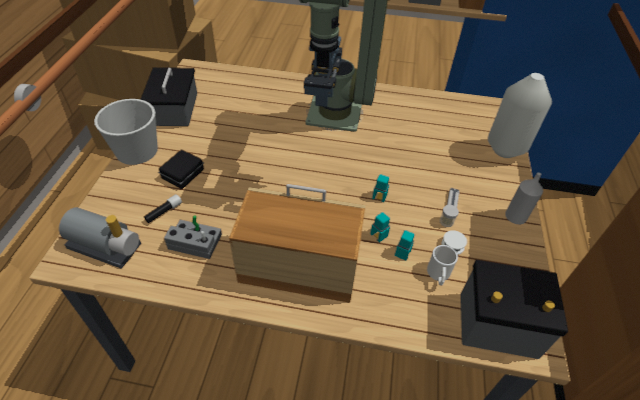

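```bash
python3 -m handwheel '[[4,[0,0,0],0],[4,[0,0,0],0],[4,[0,0,0],0],[4,[0,0,0],0],[4,[0,0,0],0],[4,[0,0,0],0]]'; python3 - <<'E'
from h import *
im=vision.grab_frame('top');a=cv2.imread('pics/a_top.png')[:,:,::-1]
t=cam('top');o=lambda x,y:(250+x/6,95+y/6)
for p in [(280,370),(496,368)]: print('handle',np.round(onz(o(*p),t,252),1))
d=np.abs(im.astype(int)-a).sum(2)
for n,(x0,y0,x1,y1) in dict(mug=(180,145,215,180),spool=(172,186,200,212),jar=(178,214,198,232),tool=(174,234,196,268),torch=(438,162,468,200),case=(435,208,480,255)).items(): print(n,(d[y0:y1,x0:x1]>60).mean().round(3))
print(job.job_done())
E
```

```text
time_s: 59.3
ee_pos: [429.8, 10.4, 366.3]
ee_rot: [-89.2, 2.1, -0.1]
force: [0.9, 0.9, 0.2]
gripper_width: 39.9
handle [667.5  63.4 252. ]
handle [667.7 -44.5 252. ]
mug 0.0
spool 0.0
jar 0.0
tool 0.0
torch 0.019
case 0.16
the job is handed in; nothing more can be done
None
```

I handed the job in at about 59 s: I folded the flap down to its stop, pressed the four cork-topped hooks onto the four eyes (one each), and folded the flap closed again. I left the three turquoise look-alikes alone.

**Along the way**
- One hook was knocked aside while the arm was clear of it. It stayed on its eye, and I re-gripped and re-seated it.
- I nudged the two middle hooks 4–6 mm toward the hinge so the gripper body would clear their corks at the handle. The first nudge barely moved them, so I repeated it.

**Last checks**
- **Flap:** the handle measured x≈667.6 against about 668 expected for fully closed, and the force had risen against the stop.
- **Hooks:** each pressed firmly down at flap height. All four were across the bar just before folding. When I last looked, with the flap half up, the outer two were clearly on their eyes. Of the middle two, only the corks showed past the arm.
- **Shelf:** the before/after pictures show no change for the mug, spool, jar and multitool, and 2% for the torch.

**Not confirmed**
- **Gates:** I never saw them shut, nor the hooks once the flap closed; I infer shut gates from the seating depth.
- **Reel case:** 16% of the pixels in its patch changed. I put that down to the arm's shadow, because the case looked in place in the last scene view, but I did not measure it.
- **Heights:** the two-view heights of two hooks came out low (66 and 78 mm against 92), so I took the text's 92 mm and checked position again with the wrist camera before each grasp.

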